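# Open the combination-locked herb drawer and pack the tins in a folded-up carton

## Task

Dial the herb cabinet's combination as on a clock face - left to 10 o'clock, right to 1, left to 11, pausing a moment at each and never running past 10 or 1 - then pull the drawer well out, leaving the dial at 11 for as long as the drawer is out. Fold the carton's four sides upright and pack every tin from the drawer on the carton's floor, beside one another and not stacked; once all the tins are in, push the drawer fully shut and turn the dial back to 12 to lock it. Leave the other things on the counter and the cup on the cabinet where they are.

Things in the scene. Friction and masses are not known exactly. Their poses are not given: they have to be found in the camera images.
- cabinet: Low wooden herb cabinet fixed to the counter, 240 mm wide (its y), 200 mm deep (x), 72 mm tall. Origin on the counter 30 mm in front of the middle of the carcass front (carcass: x +30 to +230 mm, y -120 to +120). +x points to its back, away from the robot; +y to the left seen from the robot.
- dial (a joint): Combination dial on the cabinet's top, vertical axis. Rad, positive = left = anticlockwise from above; 0 = its white pointer (white stripe on one end of the grip bar) at 12, the double long white mark nearest the cabinet's back (+x). 12 hour marks like a clock seen from above with the cabinet's back up: 11 is +0.52, 10 is +1.05, 1 is -0.52. Stays where left; friction 0.06 N m; stops at +-2.4.
- dial_grip (a point): Point on the dial's axis at the height to grip: 95 mm behind the cabinet's origin, 98 mm above the counter. Brass grip bar 50 mm long (along the point's x, the pointer's direction), 14 mm thick, from 84 to 108 mm above the counter, on a 60 mm black disc whose top is at 84 mm.
- drawer (a joint): The cabinet's drawer, m pulled out: 0 = shut, 0.165 = fully out, slides along the cabinet's -x (towards the robot). Friction about 1.5 N, stays where it is left.
- drawer_handle (a point): Middle of the drawer's brass handle, a horizontal bar 10 mm in diameter and 90 mm long along the cabinet's y, 52 mm above the counter, its centre line 37 mm in front of the drawer's face (15 mm in front of the cabinet's origin when shut). Moves with the drawer.
- drawer_in (a point): Centre of the drawer's inner floor, 14 mm above the counter. The floor is 170 mm (x) by 206 mm (y). The side and back walls stand only 8 mm above this floor, the front face 52 mm above it.
- carton: Cardboard carton blank fixed to the counter: floor 132 mm (x) by 180 mm (y), 6 mm thick; origin at the centre of its underside, +x roughly away from the robot, +y to the robot's left. Four side panels, 65 mm high, 4 mm thick, are hinged at the floor's edges 6 mm above the counter; raised, they stand just outside the floor's outline, tops at 71 mm.
- side_near (a joint): Carton side panel at the floor's -x edge (nearest the robot), 176 mm long: angle in rad, 0 = flat outward on the counter, 1.57 = upright (stop at 1.59). Starts creased up to about 0.5 to 0.85. Stiff crease: stays where it is left, about 0.035 N m.
- side_far (a joint): Carton side panel at the floor's +x edge, 176 mm long: angle in rad, 0 = flat outward on the counter, 1.57 = upright (stop at 1.59). Starts creased up to about 0.5 to 0.85. Stiff crease: stays where it is left, about 0.035 N m.
- side_left (a joint): Carton side panel at the floor's +y edge, 128 mm long: angle in rad, 0 = flat outward on the counter, 1.57 = upright (stop at 1.59). Starts creased up to about 0.5 to 0.85. Stiff crease: stays where it is left, about 0.035 N m.
- side_right (a joint): Carton side panel at the floor's -y edge, 128 mm long: angle in rad, 0 = flat outward on the counter, 1.57 = upright (stop at 1.59). Starts creased up to about 0.5 to 0.85. Stiff crease: stays where it is left, about 0.035 N m.
- tin0: Small oblong herb tin, 58 (its x) by 36 (y) by 32 mm tall (z), about 90 g; origin at its centre. Lies in the drawer at the start; may be absent.
- tin1: Small oblong herb tin, 58 (its x) by 36 (y) by 32 mm tall (z), about 90 g; origin at its centre. Lies in the drawer at the start; may be absent.
- tin2: Small oblong herb tin, 58 (its x) by 36 (y) by 32 mm tall (z), about 90 g; origin at its centre. Lies in the drawer at the start; may be absent.
- tin3: Small oblong herb tin, 58 (its x) by 36 (y) by 32 mm tall (z), about 90 g; origin at its centre. Lies in the drawer at the start; may be absent.
- cup: White teacup, 48 mm wide, 40 mm tall, on the rear of the cabinet's top. Bystander; origin under its centre.
- jar_a: White jar 56 mm in diameter, 85 mm tall, on the counter. Bystander; origin under its centre.
- jar_b: Blue jar 56 mm in diameter, 70 mm tall, on the counter. Bystander; origin under its centre.
- mortar: White bowl 100 mm wide, 60 mm tall, on the counter at the robot's left. Bystander; origin under its centre.
- spoon: Wooden spoon lying on the counter. Bystander; origin near its middle.
- canister: Dark steel canister 90 mm in diameter, 150 mm tall. Bystander; origin under its centre.
- basket: Shallow round basket 180 mm wide, 30 mm tall. Bystander; origin under its centre.

How it is judged (in metres and radians):
On the way, in this order (a step that is already met when the one before it is completed fails the run):
1. the dial is at 10 o'clock (turned left) (value of joint dial between 0.9072 and 1.1872 rad), for 0.3 s.
2. the dial is at 1 o'clock (turned right) (value of joint dial between -0.6636 and -0.3836 rad), for 0.3 s.
3. the dial is at 11 o'clock (turned left) (value of joint dial between 0.3836 and 0.6636 rad), for 0.3 s.
4. the drawer is pulled out at least 120 mm (value of joint drawer above 0.12 m), for 0.2 s.
5. every tin is in the carton, on its floor (x of tin0 in the frame of carton between -0.064 and 0.064 m and y of tin0 in the frame of carton between -0.088 and 0.088 m and z of each of tin0, tin1, tin2, tin3 in the frame of carton below 0.042 m and linear speed of each of tin0, tin1, tin2, tin3 below 0.05 m/s and x of tin1 in the frame of carton between -0.064 and 0.064 m and y of tin1 in the frame of carton between -0.088 and 0.088 m and x of tin2 in the frame of carton between -0.064 and 0.064 m and y of tin2 in the frame of carton between -0.088 and 0.088 m and x of tin3 in the frame of carton between -0.064 and 0.064 m and y of tin3 in the frame of carton between -0.088 and 0.088 m), for 0.3 s.
6. the drawer is shut again (within 8 mm) (value of joint drawer below 0.008 m), for 0.2 s.
7. the dial is back at 12 (value of joint dial between -0.14 and 0.14 rad), for 0.3 s.
At the end, for the whole second after the job is handed in: Every tin present rests on the carton's floor inside its walls (centre within the floor outline and less than 42 mm above the counter), all four sides stand within 0.17 rad of upright, the drawer is shut to within 8 mm and the dial points to 12 within 0.14 rad (all of step 5 and all of step 7 and value of joint each of side_near, side_far, side_left, side_right above 1.4 rad and value of joint drawer below 0.008 m); the robot touches nothing.
It fails at once if the dial runs past 10 on the left or past 1 on the right by more than half an hour mark (value of joint dial above 1.309 rad or value of joint dial below -0.7854 rad).
It fails at once if the dial is away from 11 (by more than half an hour mark) while the drawer is out more than 20 mm (value of joint drawer above 0.02 m and not (value of joint dial between 0.2618 and 0.7854 rad)).
It fails at once if the cup or another bystander is moved more than 30 mm (distance of any of cup, jar_a, jar_b, mortar, spoon, canister, basket from where it was at the start of the episode above 0.03 m).
Of tin0, tin1, tin2, tin3 only 2 to 3 are there at a start; the rules pass over those that are not, and their reading is None.
At some moment in a run one of tin0, tin1, tin2, tin3 may be knocked a few centimetres aside while the robot is not near it.
Once in a run the grip may slacken for a moment while it holds something.
It also fails if it takes over 210 s, if anything falls off the work surface, if the arm or the gripper's body presses on something with over 40 N, if the wrist force passes 120 N, or if a joint passes its speed limit or range.

## Robot

A 6-joint arm with a two-finger parallel gripper is mounted at the origin on the work surface. World frame = base frame: x ahead of the robot, y to its left, z up, the work surface at z = 0. Lengths are in mm, angles in degrees, forces in N, time in s.
With the tool pointing down it reaches from about 350 to 850 mm from the base axis. Payload 8.1 kg.
Tool frame: the origin (TCP) lies at the very end of the fingers, on their centre line; the grasp point (between the pads) lies 19 mm behind it; z points along the fingers, y is the line along which they close (so a half turn about z gives the same grasp; the last joint's range is limited). The gripper opens to 85 mm and grips with 20 to 120 N. Pads are 22 mm wide; open, the fingers measure 114 mm over their backs; the gripper's body (76 mm by 85 mm) begins 54 mm behind the grasp point. The pads swing forward as they close: fully open they stand 13 mm farther back than shut.
Start: joints at [70.508, 7.471, 85.268, -0, 87.261, -4.893], TCP at [151.209, 580.639, 231.292] pointing down, gripper open.
Joint ranges: [-169.43, 169.43], [-51.17, 129.36], [1.28, 143.12], [-76.62, 256.62], [0, 156.53], [-152.29, 152.29]. Speed limits (degrees/s): [136.94, 136.94, 159.86, 180, 180, 180].

## Interface

Orientations are given as [roll, pitch, yaw] about the fixed x, y, z axes, in that order (R = Rz(yaw) Ry(pitch) Rx(roll)).
In Python, from bench import sense, eyes, job, models gives the robot as it stands. The module is installed in compiled form; this text tells all that it offers.
- The arm moves only by the tool apply_moves, never from a script. Its argument "rows" is a list of rows, each a list of 6 numbers: the shift along the tool's x, y, z in mm, then the turn, a rotation vector about the tool's x, y, z in rad. In form: [[dx, dy, dz, rx, ry, rz], ...]. A call has exactly 5 rows; each row shifts and turns the commanded pose from where the row before left it, along the tool's axes as they then stand; what a row does not reach is not made up. A row lasts 1/8 s, in which the tool goes at most 62.5 mm and 10.7 degrees, less where a joint would pass 70% of its speed; a pose out of reach is approached as far as the arm can. A call is refused whole if a number of a shift passes 62.5 or a number of a turn 0.188, either way. A call with a gripper value outside its range is refused whole. "fingers" is the finger opening in mm, from 0 to 85.4, set as the call begins (left out, the last holds). The fingers move at their own pace and stop on an object; "grip_force" is the grip in N (left out, the last holds). Time passes only in rows, so rows that do not move let the fingers close, or fill a call up. It gives the time, the measured TCP pose, the force, the opening and the grip force at its end, in the units of the state.
- sense(): the state, without advancing time (a new reading comes with each control period).
- eyes.snapshot(name): name is "side" or "top" or "wrist"; returns (picture, depth): 480x640x3 uint8, red, green, blue; 480x640 float32, mm along the optical axis (not along the pixel's ray), 0 where there is no reading.
- eyes.get_calibration(name): a dict with "intrinsics" (3x3 intrinsics, pixels), "R" (3x3) and "t" (3): a world point X has camera coordinates R X + t; the wrist camera has in their place "mount" (4x4, takes a point from camera to tool coordinates, whose origin is the TCP and whose axes are the flange's). Camera axes: x right, y down, z forward; pixel columns grow to the right and rows downward; lengths in mm; the calibration is good to about 2 mm. A picture is of the moment at which its call begins: read the wrist's pose just before it. get_calibration takes no time and is no camera call.
- job.hand_in(): hands the job in; it is judged then, once.
Trained networks look in the newest picture that a camera, given by its name, has taken for a name from the list of things; names that differ only in an ending like _2 or _b are one class to them, and where a whole thing is asked for, a point or a joint stands for the part that bears it (a point fixed in the world has none). Each returns a list of dicts, best first, with "confidence" (0 to 1); they miss things now and then, are a little off and sometimes report something else, mostly with a low value. They report only what shows in the picture. A call takes as long as a camera call.
- models.boxes_of(name, camera): "xyz" ([x, y, z] in mm, in world coordinates, good to about 4 mm: the middle of the surface that is visible of it).
- models.cut_out(name, camera): "pixels" (480x640 bool, what is visible of it).
- models.place_of(name, camera): "xyz" ([x, y, z] in mm, in world coordinates, good to about 4 mm: a listed point, or the origin of a listed thing).
The state is a dict: "time": time; "joint_pos": joint angles; "qd": joint speeds; "joint_efforts": joint torques, N m; "tool_pos": TCP position; "tcp_rot": TCP orientation; "ft_force": force on the tool from outside, world axes, zero at the start; "wrist_torque": the same for the moment, N m; "finger_gap": finger opening in mm; "grip_force": force on a finger pad.
Only numpy, scipy, OpenCV 4.12 (cv2) and the standard library are available. Lean on these libraries where they do the work, as an engineer would, in place of code of your own. Each camera call takes 0.05 s, during which the arm holds its last target. There are 200 camera calls.

## Working session

There is one attempt and no reset: what is moved stays moved. The work goes in short steps, Python scripts to look and compute and a tool call to move; the robot and the scene stay as the last step left them, time stands still between calls to the robot, and variables do not carry over. Pictures are saved under pics/ and viewed, at most 14 in all, crops included, and the job is handed in when it is done.

Besides the shell and the picture viewer there is one more tool, called after "Request:" as name(argument=value, ...) on one line, values as JSON. apply_moves: Moves the arm, as the interface text tells. Its arguments: {"type":"object","properties":{"rows":{"type":"array"},"fingers":{"type":"number"},"grip_force":{"type":"number"}},"required":["rows"]}

```bash
mkdir -p pics
cat > h.py <<'E'
import numpy as np, cv2
from bench import sense, eyes, job, models
def proj(n,d,mask):
    c=eyes.get_calibration(n);K=np.array(c["intrinsics"]);v,u=np.nonzero(mask&(d>0));z=d[v,u]
    P=np.stack([(u-K[0,2])/K[0,0]*z,(v-K[1,2])/K[1,1]*z,z],1)
    if "R" in c: return (P-np.array(c["t"]))@np.array(c["R"])
    from scipy.spatial.transform import Rotation as Ro
    s=sense();M=np.array(c["mount"]);P=P@M[:3,:3].T+M[:3,3]
    return P@Ro.from_euler("xyz",s["tcp_rot"],degrees=True).as_matrix().T+np.array(s["tool_pos"])
E
python3 - <<'E'
from h import *
print(sense())
for n in ("top","side"):
    p,d=eyes.snapshot(n); cv2.imwrite(f"pics/{n}0.png",p[:,:,::-1]); np.save(f"{n}0.npy",d)
    c=eyes.get_calibration(n); print(n,(-np.array(c["R"]).T@np.array(c["t"])).round(),np.array(c["R"]).round(2).tolist())
    for o in ["cabinet","dial_grip","drawer_handle","carton","cup","jar_a","jar_b","mortar","spoon","canister","basket"]:
        print(o,[(np.round(r["xyz"]).tolist(),round(r["confidence"],2)) for r in models.place_of(o,n)[:2]])
print(eyes.get_calibration("wrist"))
E
```

```text
{'time': 0.0, 'joint_pos': array([ 7.05069990e+01,  7.51563858e+00,  8.53313431e+01,  1.84874603e-03,
        8.72620893e+01, -4.89311020e+00]), 'qd': array([-0.00687647,  0.06318947, -0.06589919, -0.09396014,  0.05263912,
        0.07965141]), 'joint_efforts': array([-1.95931352e-03, -5.69425642e+01, -5.00522053e+01, -8.73108311e-04,
        1.60362467e-02,  8.60104734e-06]), 'tool_pos': array([151.01762583, 580.09650646, 230.21913456]), 'tcp_rot': array([-1.79891484e+02, -1.11431694e-02,  1.65400009e+02]), 'ft_force': array([ 0.19204884, -0.09901711,  0.19997271]), 'wrist_torque': array([-0.02330033,  0.07948167,  0.01322977]), 'grip_force': 0.0, 'finger_gap': 85.31561748503916}
top [ 344.   14. 1216.] [[-0.02, -1.0, 0.02], [-0.99, 0.02, -0.16], [0.16, -0.02, -0.99]]
cabinet [([574.0, -220.0, 2.0], 0.75)]
dial_grip [([664.0, -214.0, 102.0], 0.85)]
drawer_handle [([554.0, -213.0, 56.0], 0.72), ([344.0, 449.0, 3.0], 0.66)]
carton [([573.0, 215.0, 4.0], 0.84)]
cup [([719.0, -136.0, 72.0], 0.53)]
jar_a [([451.0, 11.0, 2.0], 0.9), ([756.0, 3.0, -2.0], 0.88)]
jar_b [([451.0, 11.0, 2.0], 
[... 612 characters left out ...]
[753.0, 9.0, -0.0], 0.65)]
mortar [([345.0, 451.0, 0.0], 0.72)]
spoon [([310.0, -394.0, -3.0], 0.58)]
canister [([499.0, -550.0, -1.0], 0.77)]
basket [([527.0, 546.0, 1.0], 0.83)]
{'intrinsics': array([[353.11513952,   0.        , 320.10866716],
       [  0.        , 353.11513952, 239.71740473],
       [  0.        ,   0.        ,   1.        ]]), 'mount': array([[-4.05689367e-04, -9.55452709e-01, -2.95143960e-01,
         7.34828730e+01],
       [ 9.99999645e-01, -1.69449921e-04, -8.25996364e-04,
         3.03541383e-01],
       [ 7.39188342e-04, -2.95144190e-01,  9.55452438e-01,
        -1.42136696e+02],
       [ 0.00000000e+00,  0.00000000e+00,  0.00000000e+00,
         1.00000000e+00]])}
```

View pics/top0.png

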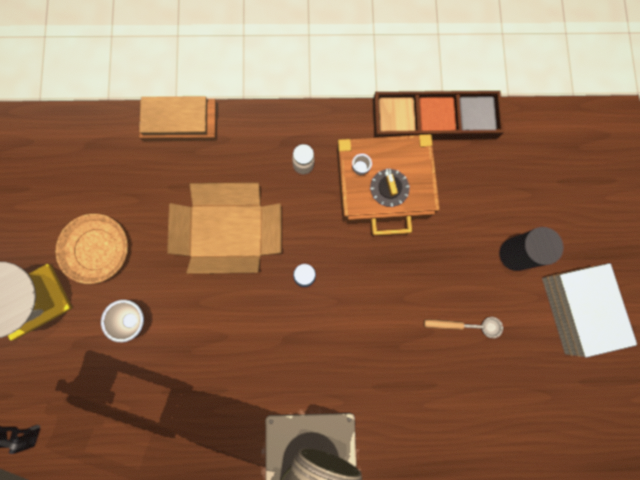

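Run:
```python
from h import *
p,d=eyes.snapshot("top")
P=proj("top",d,np.ones(d.shape,bool))
def rect(Q,nm):
    r=cv2.minAreaRect(Q[:,:2].astype(np.float32)); print(nm,len(Q),np.round(r[0],1),np.round(r[1],1),round(r[2],1))
def sel(x0,x1,y0,y1,z0,z1):
    return P[(P[:,0]>x0)&(P[:,0]<x1)&(P[:,1]>y0)&(P[:,1]<y1)&(P[:,2]>z0)&(P[:,2]<z1)]
rect(sel(540,860,-380,-60,66,78),"cab top")
b=sel(620,710,-260,-170,98,118); rect(b,"bar"); print(b[:,2].mean())
rect(sel(535,575,-280,-140,45,66),"handle")
f=sel(450,700,80,350,3,9); rect(f,"floor")
allc=sel(430,720,60,370,9,80); rect(allc,"panels")
for o in["cabinet","carton"]:
    m=models.cut_out(o,"top")[0]["pixels"]; rect(proj("top",d,m),o)
```

```text
cab top 6156 [ 696.7 -212.4] [210.  241.7] 2.6
bar 134 [ 664.9 -213.5] [50.3 15.3] 12.3
108.46287441192628
handle 198 [ 561.1 -218.1] [98.6 26.2] 89.2
floor 3085 [574.9 215.4] [269.  249.6] 89.9
panels 5556 [575.8 205.4] [283.3 232.8] 89.3
cabinet 7925 [ 685.1 -225.9] [268.5 267.4] 2.9
carton 8286 [583.8 213.8] [296.1 248.2] 89.0
```

Request:
apply_moves(rows=[[0,0,0,0,0,0.188],[0,0,0,0,0,0.188],[0,0,0,0,0,0.188],[0,0,0,0,0,0.188],[0,0,0,0,0,0.188]], fingers=0)

```text
time: 1.98
tool_pos: [151.2, 580.6, 231.3]
tcp_rot: [-180.0, 0.0, 111.3]
ft_force: [-0.1, 0.7, 0.2]
finger_gap: -0.1
grip_force: 0.0
```

Request:
apply_moves(rows=[[0,0,0,0,0,0.188],[0,0,0,0,0,0.188],[-36.6,26.4,0,0,0,0],[-36.6,26.4,0,0,0,0],[-36.6,26.4,0,0,0,0]])

```text
time: 2.6
tool_pos: [231.4, 470.1, 231.3]
tcp_rot: [180.0, -0.0, 90.2]
ft_force: [-0.2, 0.1, 0.4]
finger_gap: -0.2
grip_force: 0.0
```

Request:
apply_moves(rows=[[-36.6,26.4,0,0,0,0],[-36.6,26.4,0,0,0,0],[-36.6,26.4,0,0,0,0],[-36.6,26.4,0,0,0,0],[-36.6,26.4,0,0,0,0]])

```text
time: 3.22
tool_pos: [364.2, 287.4, 231.5]
tcp_rot: [180.0, -0.0, 90.2]
ft_force: [1.1, 0.5, 0.4]
finger_gap: 0.0
grip_force: 0.0
```

Request:
apply_moves(rows=[[-36.6,26.4,0,0,0,0],[-36.6,26.4,0,0,0,0],[0,0,30,0,0,0],[0,0,0,0,0,0],[0,0,0,0,0,0]])

```text
time: 3.85
tool_pos: [416.4, 216.0, 202.1]
tcp_rot: [180.0, -0.0, 90.2]
ft_force: [-0.3, -0.0, -0.1]
finger_gap: -0.1
grip_force: 0.0
```

Run:
```python
from h import *
s=sense();print(s["tool_pos"],s["tcp_rot"],s["finger_gap"])
p,d=eyes.snapshot("wrist"); cv2.imwrite("pics/w1.png",p[:,:,::-1])
P=proj("wrist",d,np.ones(d.shape,bool)); print([(np.round(r["xyz"]).tolist(),r["confidence"]) for r in models.place_of("carton","wrist")])
np.save("w1.npy",P.reshape(-1,3))
p,d=eyes.snapshot("top");P=proj("top",d,np.ones(d.shape,bool)); 
print([(np.round(r["xyz"]).tolist(),r["confidence"]) for r in models.place_of("carton","top")])
```

```text
[416.43611556 215.9883682  202.07131833] [ 1.79981654e+02 -1.42406417e-02  9.02386993e+01] -0.08028415650260749
[([572.0, 212.0, 2.0], 0.64)]
[([575.0, 212.0, 2.0], 0.86), ([450.0, 8.0, -0.0], 0.29)]
```

View pics/w1.png

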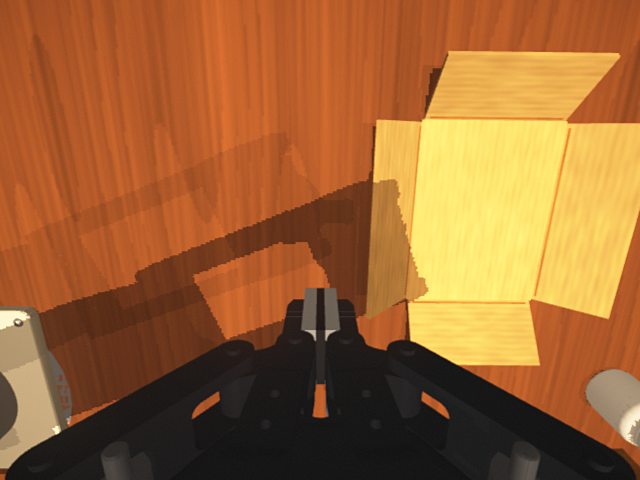

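Run:
```python
from h import *
P=np.load("w1.npy").reshape(-1,3)
if len(P)==480*640:
    P=P.reshape(480,640,3)
    C=np.array([P[v,u] for u,v in [(426,122),(565,125),(530,298),(410,298)]])
    print(C.round(1)); print(C.mean(0))
    e=C[0]-C[3];f=C[1]-C[2]; print([np.degrees(np.arctan2(-a[0],a[1])) for a in (e,f)])
else: print(len(P))
```

```text
305991
```

```bash
cat >> h.py <<'E'
def pix(n,uv,z):
    D=np.ones((480,640));o=[]
    for u,v in uv:
        m=np.zeros((480,640),bool);m[v,u]=1
        a=proj(n,D*100,m)[0];b=proj(n,D*300,m)[0]; o.append(a+(b-a)*(z-a[2])/(b[2]-a[2]))
    return np.array(o)
E
python3 - <<'E'
from h import *
C=pix("wrist",[(424,120),(567,123),(532,301),(408,300)],6)
print(C.round(1),C.mean(0))
for i,j in((3,0),(2,1)):
    e=C[i]-C[j]; print(np.linalg.norm(e),np.degrees(np.arctan2(e[0],-e[1])))
for i,j in((0,1),(3,2)): print(np.linalg.norm(C[i]-C[j]),np.degrees(np.arctan2((C[j]-C[i])[1],(C[j]-C[i])[0])))
E
```

```text
[[513.  300.9   6. ]
 [643.6 298.9   6. ]
 [644.2 119.4   6. ]
 [512.4 120.1   6. ]] [578.29872033 209.83255372   6.        ]
180.7704813687825 -0.15860847349159116
179.44269102731235 0.20613078638208737
130.6407500012232 -0.8950916186036781
131.77272313425988 -0.3098308068166626
```

Request:
apply_moves(rows=[[0,0,44,0,0,0],[0,0,44,0,0,0],[0,0,44,0,0,0],[-3,0,45,0,0,0],[0,0,0,0,0,0]])

```text
time: 4.68
tool_pos: [413.2, 211.6, 21.3]
tcp_rot: [-179.6, 0.2, 90.2]
ft_force: [0.2, 0.4, 0.5]
finger_gap: -0.1
grip_force: 0.0
```

Request:
apply_moves(rows=[[0,14.8,0,0,0,0],[0,14.8,0,0,0,0],[0,14.8,0,0,0,0],[0,14.8,0,0,0,0],[0,14.8,0,0,0,0]])

```text
time: 5.3
tool_pos: [493.2, 213.6, 31.3]
tcp_rot: [179.9, -0.1, 90.2]
ft_force: [-78.7, -8.8, 102.8]
finger_gap: -0.1
grip_force: 75.7
```

Request:
apply_moves(rows=[[0,0,0,0,0,0],[0,-15,0,0,0,0],[0,0,-50,0,0,0],[0,0,-50,0,0,0],[0,0,0,0,0,0]])

```text
time: 5.92
tool_pos: [480.5, 214.0, 130.9]
tcp_rot: [179.4, -0.2, 90.2]
ft_force: [0.5, 0.2, 0.3]
finger_gap: -0.1
grip_force: 0.0
```

Request:
apply_moves(rows=[[0,53,0,0,0,0],[0,53,0,0,0,0],[0,53,0,0,0,0],[0,53,0,0,0,0],[0,53,0,0,0,0]])

```text
time: 6.55
tool_pos: [742.8, 213.2, 123.6]
tcp_rot: [180.0, 0.0, 90.2]
ft_force: [1.3, 0.4, -0.1]
finger_gap: -0.0
grip_force: 0.0
```

Request:
apply_moves(rows=[[0,0,0,0,0,0],[0,0,40,0,0,0],[0,0,40,0,0,0],[0,0,20,0,0,0],[0,0,0,0,0,0]])

```text
time: 7.18
tool_pos: [738.8, 213.4, 22.2]
tcp_rot: [-179.8, 0.0, 90.2]
ft_force: [-0.4, 0.0, 0.3]
finger_gap: 0.1
grip_force: 0.0
```

Request:
apply_moves(rows=[[0,-15.6,0,0,0,0],[0,-15.6,0,0,0,0],[0,-15.6,0,0,0,0],[0,-15.6,0,0,0,0],[0,-15.6,0,0,0,0]])

```text
time: 7.8
tool_pos: [667.6, 214.4, 31.7]
tcp_rot: [179.3, -0.1, 90.2]
ft_force: [4.8, -1.9, 17.0]
finger_gap: -0.1
grip_force: 9.9
```

Request:
apply_moves(rows=[[0,0,0,0,0,0],[0,15,0,0,0,0],[0,0,-50,0,0,0],[0,0,-50,0,0,0],[0,0,0,0,0,0]])

```text
time: 8.43
tool_pos: [682.7, 214.8, 135.0]
tcp_rot: [179.1, -0.2, 90.2]
ft_force: [0.6, 0.2, 0.1]
finger_gap: 0.1
grip_force: 0.0
```

Run:
```python
from h import *
print(sense()["tool_pos"])
p,d=eyes.snapshot("side"); x=p[150:400,150:450]; 
ms=models.place_of("carton","side"); print([(np.round(r["xyz"]),r["confidence"]) for r in ms])
c=eyes.get_calibration("side");K=np.array(c["intrinsics"]);q=K@(np.array(c["R"])@np.array([576,212,40.])+np.array(c["t"]));u,v=(q[:2]/q[2]).astype(int);print(u,v)
cv2.imwrite("pics/s1.png",cv2.resize(p[max(0,v-100):v+100,max(0,u-130):u+130],None,fx=3,fy=3)[:,:,::-1])
p,d=eyes.snapshot("top");P=proj("top",d,np.ones(d.shape,bool))
for z0,z1 in((55,80),(30,55)):
  for nm,x0,x1 in(("near",430,540),("far",620,720)):
    Q=P[(P[:,0]>x0)&(P[:,0]<x1)&(abs(P[:,1]-212)<85)&(P[:,2]>z0)&(P[:,2]<z1)];print(nm,z0,len(Q),Q.mean(0).round(1) if len(Q) else 0)
```

```text
[682.74437414 214.78536545 135.02923709]
[(array([572., 210.,  -2.]), 0.86)]
290 281
near 55 13 [495.8 139.9  71.5]
far 55 211 [653.3 214.8  65.3]
near 30 0 0
far 30 133 [647.9 206.1  44.3]
```

View pics/s1.png

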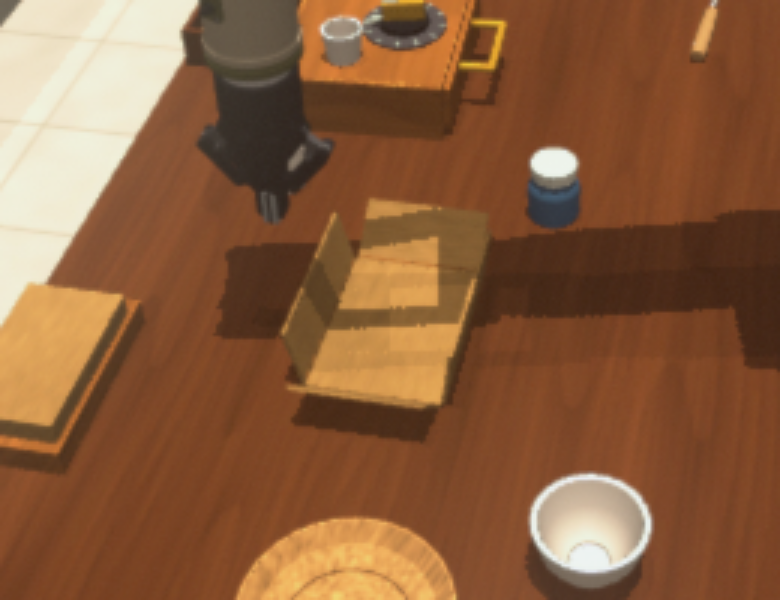

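Request:
apply_moves(rows=[[0,0,0,0,0,0],[0,0,0,0,0,0],[0,0,30,0,0,0],[0,0,30,0,0,0],[0,0,30,0,0,0]])

```text
time: 9.2
tool_pos: [677.0, 213.4, 32.5]
tcp_rot: [-179.9, 0.0, 90.2]
ft_force: [-0.1, 0.9, -0.3]
finger_gap: -0.3
grip_force: 0.0
```

Request:
apply_moves(rows=[[0,0,5,0,0,0],[0,0,0,0,0,0],[0,-4,0,0,0,0],[0,-4,0,0,0,0],[0,-3,0,0,0,0]])

```text
time: 9.82
tool_pos: [667.2, 213.5, 30.8]
tcp_rot: [179.9, -0.0, 90.2]
ft_force: [1.4, -1.6, 6.2]
finger_gap: -0.3
grip_force: 3.4
```

Request:
apply_moves(rows=[[0,-2,0,0,0,0],[0,-1,0,0,0,0],[0,0,0,0,0,0],[0,0,0,0,0,0],[0,0,0,0,0,0]])

```text
time: 10.45
tool_pos: [664.4, 213.5, 31.1]
tcp_rot: [179.9, -0.0, 90.2]
ft_force: [0.5, -0.9, 8.4]
finger_gap: -0.1
grip_force: 3.5
```

Request:
apply_moves(rows=[[0,3,-10,0,0,0],[0,0,-10,0,0,0],[0,-4,0,0,0,0],[0,-2,0,0,0,0],[0,-1,0,0,0,0]])

```text
time: 11.08
tool_pos: [659.0, 213.4, 48.8]
tcp_rot: [-180.0, 0.0, 90.2]
ft_force: [-0.3, 0.1, 1.2]
finger_gap: 0.0
grip_force: 0.3
```

Request:
apply_moves(rows=[[0,0,0,0,0,0],[0,0,0,0,0,0],[0,0,0,0,0,0],[0,0,0,0,0,0],[0,0,0,0,0,0]])

```text
time: 11.7
tool_pos: [659.5, 213.4, 49.3]
tcp_rot: [-180.0, 0.0, 90.2]
ft_force: [0.2, -0.3, 1.3]
finger_gap: -0.2
grip_force: 0.0
```

Run:
```python
from h import *
print(sense()["tool_pos"],sense()["ft_force"])
c=eyes.get_calibration("side");K=np.array(c["intrinsics"])
p,d=eyes.snapshot("side");P=proj("side",d,np.ones(d.shape,bool))
for nm,x0,x1 in(("near",480,530),("far",620,680)):
  for z in range(10,80,10):
    Q=P[(P[:,0]>x0)&(P[:,0]<x1)&(P[:,1]>130)&(P[:,1]<190)&(abs(P[:,2]-z)<5)];print(nm,z,len(Q),np.percentile(Q[:,0],[5,50,95]).round(1) if len(Q) else 0)
```

```text
[659.50984085 213.40685167  49.27841724] [ 0.16441476 -0.33111597  1.26808184]
near 10 28 [502.7 521.8 529.6]
near 20 5 [501.2 501.4 502.2]
near 30 4 [499.5 500.3 500.5]
near 40 5 [498.1 498.5 499. ]
near 50 5 [496.4 497.7 498. ]
near 60 6 [495.2 495.7 496.1]
near 70 20 [494.5 496.7 498.2]
far 10 41 [622.2 637.1 640.8]
far 20 17 [639.1 640.  641.1]
far 30 16 [639.  640.6 641.5]
far 40 16 [638.8 640.9 641.8]
far 50 5 [638.2 639.9 641. ]
far 60 2 [640.3 641.  641.7]
far 70 0 0
```

Request:
apply_moves(rows=[[0,20,0,0,0,0],[0,0,-35,0,0,0],[0,0,-35,0,0,0],[0,0,0,0,0,0],[0,-54,0,0,0,0]])

```text
time: 12.38
tool_pos: [626.6, 212.7, 117.1]
tcp_rot: [-180.0, 0.0, 90.1]
ft_force: [-1.1, 0.9, -0.6]
finger_gap: -0.2
grip_force: 0.0
```

Request:
apply_moves(rows=[[0,-54,0,0,0,0],[0,-54,0,0,0,0],[0,-54,0,0,0,0],[0,0,0,0,0,0],[0,0,0,0,0,0]])

```text
time: 13.0
tool_pos: [463.8, 212.8, 119.3]
tcp_rot: [179.9, -0.0, 90.2]
ft_force: [0.4, 0.3, -0.8]
finger_gap: 0.2
grip_force: 0.0
```

Request:
apply_moves(rows=[[0,0,25,0,0,0],[0,0,25,0,0,0],[0,0,20,0,0,0],[0,0,0,0,0,0],[0,0,0,0,0,0]])

```text
time: 13.62
tool_pos: [464.8, 212.9, 50.1]
tcp_rot: [179.9, -0.0, 90.2]
ft_force: [0.3, 0.0, -0.4]
finger_gap: -0.0
grip_force: 0.0
```

Request:
apply_moves(rows=[[0,8,0,0,0,0],[0,8,0,0,0,0],[0,6,0,0,0,0],[0,3,0,0,0,0],[0,1,0,0,0,0]])

```text
time: 14.25
tool_pos: [489.6, 212.8, 49.2]
tcp_rot: [-180.0, 0.0, 90.2]
ft_force: [-1.4, 0.3, 0.7]
finger_gap: 0.2
grip_force: 0.3
```

Request:
apply_moves(rows=[[0,0,0,0,0,0],[0,0,0,0,0,0],[0,-10,0,0,0,0],[0,-10,0,0,0,0],[0,0,0,0,0,0]])

```text
time: 14.88
tool_pos: [468.4, 212.8, 49.1]
tcp_rot: [-180.0, 0.0, 90.2]
ft_force: [0.0, 0.9, 0.1]
finger_gap: 0.3
grip_force: 0.0
```

Request:
apply_moves(rows=[[0,0,-36,0,0,0],[0,0,-35,0,0,0],[0,0,0,0,0,0],[43,26,0,0,0,0],[43,26,0,0,0,0]])

```text
time: 15.5
tool_pos: [521.5, 299.4, 119.5]
tcp_rot: [-180.0, 0.0, 90.1]
ft_force: [0.3, 0.2, 0.3]
finger_gap: 0.0
grip_force: 0.0
```

Request:
apply_moves(rows=[[43,27,0,0,0,0],[43,27,0,0,0,0],[0,0,0,0,0,0],[0,0,46,0,0,0],[0,0,46,0,0,0]])

```text
time: 16.12
tool_pos: [574.8, 384.7, 27.1]
tcp_rot: [180.0, -0.0, 90.2]
ft_force: [0.0, -0.4, -0.3]
finger_gap: -0.2
grip_force: 0.0
```

Request:
apply_moves(rows=[[0,0,0,0,0,0],[0,0,0,0,0,0],[-10,0,0,0,0,0],[-10,0,0,0,0,0],[-10,0,0,0,0,0]])

```text
time: 16.75
tool_pos: [575.9, 354.9, 29.9]
tcp_rot: [179.9, -0.1, 90.2]
ft_force: [-0.4, 3.4, 2.0]
finger_gap: 0.1
grip_force: 1.5
```

Request:
apply_moves(rows=[[-8,0,-11,0,0,0],[-7,0,-11,0,0,0],[-8,0,0,0,0,0],[-6,0,0,0,0,0],[-5,0,0,0,0,0]])

```text
time: 17.38
tool_pos: [574.8, 320.6, 49.9]
tcp_rot: [-180.0, 0.0, 90.2]
ft_force: [0.3, 0.7, 0.6]
finger_gap: 0.3
grip_force: 0.3
```

Request:
apply_moves(rows=[[-3,0,0,0,0,0],[-1,0,0,0,0,0],[0,0,0,0,0,0],[0,0,0,0,0,0],[0,0,0,0,0,0]])

```text
time: 18.0
tool_pos: [575.1, 317.2, 50.3]
tcp_rot: [-180.0, 0.0, 90.2]
ft_force: [-1.0, -0.5, 0.1]
finger_gap: -0.1
grip_force: 0.0
```

```bash
cat > walls.py <<'E'
from h import *
print(sense()["tool_pos"],sense()["ft_force"])
P=np.vstack([proj(n,eyes.snapshot(n)[1],np.ones((480,640),bool)) for n in("side","top")])
for nm,ax,a0,a1,b in(("near",0,480,530,211),("far",0,620,670,211),("right",1,40,136,575),("left",1,290,370,575)):
  print(nm,end=" ")
  for z in range(10,80,10):
    Q=P[(P[:,ax]>a0)&(P[:,ax]<a1)&(abs(P[:,1-ax]-b)<55)&(abs(P[:,2]-z)<4)];print(z,len(Q),np.percentile(Q[:,ax],[5,50,95]).round(0) if len(Q) else 0,end="; ")
  print()
E
python3 walls.py
```

```text
[575.1179115  317.20393594  50.26044449] [-1.03855553 -0.46610819  0.13873727]
near 10 236 [500. 522. 529.]; 20 27 [503. 504. 505.]; 30 44 [503. 503. 504.]; 40 17 [502. 503. 505.]; 50 48 [503. 503. 504.]; 60 24 [502. 503. 505.]; 70 113 [503. 504. 507.]; 
far 10 229 [621. 630. 640.]; 20 34 [639. 640. 641.]; 30 34 [639. 640. 641.]; 40 33 [639. 640. 641.]; 50 40 [639. 640. 641.]; 60 35 [639. 640. 641.]; 70 93 [640. 642. 645.]; 
right 10 455 [101. 118. 134.]; 20 288 [ 91. 101. 109.]; 30 284 [76. 87. 95.]; 40 260 [66. 74. 82.]; 50 17 [66. 67. 73.]; 60 0 0; 70 0 0; 
left 10 185 [291. 299. 307.]; 20 92 [299. 304. 308.]; 30 84 [299. 304. 308.]; 40 72 [299. 303. 308.]; 50 72 [299. 305. 308.]; 60 90 [299. 306. 327.]; 70 104 [300. 305. 328.];
```

Request:
apply_moves(rows=[[20,0,0,0,0,0],[0,0,-35,0,0,0],[0,0,-35,0,0,0],[0,0,0,0,0,0],[-59.4,0,0,0,0,0]])

```text
time: 18.73
tool_pos: [575.0, 281.4, 120.4]
tcp_rot: [179.9, -0.1, 90.5]
ft_force: [0.5, -0.4, -1.0]
finger_gap: 0.2
grip_force: 0.0
```

Request:
apply_moves(rows=[[-59.4,0,0,0,0,0],[-59.4,0,0,0,0,0],[-59.4,0,0,0,0,0],[-59.4,0,0,0,0,0],[0,0,0,0,0,0]])

```text
time: 19.35
tool_pos: [576.0, 36.8, 119.6]
tcp_rot: [-179.9, 0.0, 89.9]
ft_force: [-0.1, 0.8, 0.5]
finger_gap: -0.3
grip_force: 0.0
```

Request:
apply_moves(rows=[[0,0,0,0,0,0],[0,0,46,0,0,0],[0,0,46,0,0,0],[0,0,0,0,0,0],[0,0,0,0,0,0]])

```text
time: 19.98
tool_pos: [577.0, 41.3, 29.7]
tcp_rot: [179.9, -0.0, 90.3]
ft_force: [0.4, 0.5, -0.1]
finger_gap: -0.1
grip_force: 0.0
```

Request:
apply_moves(rows=[[10,0,0,0,0,0],[10,0,0,0,0,0],[10,0,0,0,0,0],[8,0,-11,0,0,0],[7,0,-11,0,0,0]])

```text
time: 20.6
tool_pos: [577.0, 85.7, 52.3]
tcp_rot: [179.9, -0.0, 90.2]
ft_force: [0.1, -0.9, -0.7]
finger_gap: -0.3
grip_force: 0.3
```

Request:
apply_moves(rows=[[8,0,0,0,0,0],[6,0,0,0,0,0],[4,0,0,0,0,0],[2,0,0,0,0,0],[0,0,0,0,0,0]])

```text
time: 21.22
tool_pos: [575.5, 105.3, 49.8]
tcp_rot: [-180.0, -0.0, 90.2]
ft_force: [0.6, -0.6, 0.0]
finger_gap: -0.3
grip_force: 0.0
```

Request:
apply_moves(rows=[[0,0,0,0,0,0],[-10,0,0,0,0,0],[-10,0,0,0,0,0],[0,0,-50,0,0,0],[0,0,-60,0,0,0]])

```text
time: 21.85
tool_pos: [574.5, 83.9, 159.8]
tcp_rot: [-179.8, 0.0, 90.1]
ft_force: [1.3, 0.4, 0.3]
finger_gap: 0.1
grip_force: 0.0
```

```bash
python3 walls.py
python3 - <<'E'
from h import *
s=sense();print(s["tcp_rot"],s["joint_pos"])
d=eyes.snapshot("top")[1];P=proj("top",d,np.ones(d.shape,bool))
for z0,z1 in((98,118),(102,115)):
    b=P[(abs(P[:,0]-665)<45)&(abs(P[:,1]+214)<45)&(P[:,2]>z0)&(P[:,2]<z1)][:,:2]
    print(cv2.minAreaRect(b.astype(np.float32)),b.mean(0)); w,v=np.linalg.eigh(np.cov(b.T));print(np.degrees(np.arctan(v[1,1]/v[0,1])))
E
```

```text
[574.51374827  83.91967243 159.77549033] [1.26386051 0.41051026 0.32201901]
near 10 103 [503. 522. 529.]; 20 27 [503. 504. 504.]; 30 21 [503. 504. 504.]; 40 20 [503. 503. 504.]; 50 23 [503. 504. 505.]; 60 27 [503. 503. 505.]; 70 77 [503. 505. 507.]; 
far 10 147 [621. 631. 640.]; 20 42 [638. 640. 642.]; 30 46 [639. 640. 641.]; 40 47 [639. 641. 642.]; 50 34 [639. 641. 642.]; 60 43 [640. 641. 642.]; 70 83 [640. 642. 645.]; 
right 10 215 [ 62. 126. 134.]; 20 68 [116. 120. 124.]; 30 74 [116. 120. 125.]; 40 84 [115. 119. 124.]; 50 72 [117. 120. 125.]; 60 75 [116. 120. 123.]; 70 109 [115. 118. 124.]; 
left 10 233 [291. 300. 348.]; 20 108 [299. 304. 308.]; 30 108 [299. 304. 307.]; 40 96 [299. 304. 308.]; 50 119 [299. 304. 308.]; 60 120 [299. 304. 308.]; 70 157 [300. 303. 308.]; 
[ 1.79236987e+02 -3.54122931e-02  9.01542006e+01] [ 3.27451853e+00  6.80859189e+00  9.25396073e+01 -6.27255530e-03
  7.98879918e+01  3.12161381e+00]
((665.1946411132812, -213.43045043945312), (49.98786544799805, 15.047456741333008), 11.834610939025879) [ 664.31206055 -212.63501559]
11.869067618787058
((665.1946411132812, -213.43045043945312), (49.98786544799805, 15.047456741333008), 11.834610939025879) [ 664.59910026 -212.94467259]
12.327931606046345
```

Request:
apply_moves(rows=[[0,0,0,0,0,0],[-49.7,15,0,0,0,0],[-49.7,15,0,0,0,0],[-49.7,15,0,0,0,0],[-49.7,15,0,0,0,0]], fingers=50)

```text
time: 22.62
tool_pos: [635.5, -115.0, 157.7]
tcp_rot: [-179.8, -0.1, 90.2]
ft_force: [0.4, 0.8, 0.7]
finger_gap: 49.9
grip_force: 0.0
```

Request:
apply_moves(rows=[[-49.7,15,0,0,0,0],[-49.7,15,0,0,0,0],[0,0,0,0,0,0.188],[0,0,0,0,0,0.188],[0,0,0,0,0,0.188]])

```text
time: 23.25
tool_pos: [665.5, -212.9, 157.1]
tcp_rot: [-179.7, 0.0, 57.6]
ft_force: [-0.7, -0.0, -0.1]
finger_gap: 50.1
grip_force: 0.0
```

Request:
apply_moves(rows=[[0,0,0,0,0,0.188],[0,0,0,0,0,0.188],[0,0,0,0,0,0.188],[0,0,0,0,0,0.188],[0,0,0,0,0,0.049]])

```text
time: 23.88
tool_pos: [665.5, -212.6, 157.3]
tcp_rot: [-179.9, 0.2, 12.0]
ft_force: [0.3, 0.2, 0.8]
finger_gap: 50.3
grip_force: 0.0
```

Request:
apply_moves(rows=[[0,0,0,0,0,0],[0,0,0,0,0,0],[0,0,0,0,0,0],[0,0,0,0,0,0],[0,0,0,0,0,0]])

```text
time: 24.5
tool_pos: [667.0, -212.7, 160.4]
tcp_rot: [180.0, -0.0, 12.2]
ft_force: [-0.5, -0.7, -0.4]
finger_gap: 50.0
grip_force: 0.0
```

Run:
```python
from h import *
s=sense();print(s["tool_pos"],s["tcp_rot"],s["finger_gap"])
p,d=eyes.snapshot("wrist"); cv2.imwrite("pics/w2.png",p[:,:,::-1])
print([(np.round(r["xyz"]),r["confidence"]) for r in models.place_of("dial_grip","wrist")])
P=proj("wrist",d,np.ones(d.shape,bool))
b=P[(abs(P[:,0]-665)<35)&(abs(P[:,1]+214)<35)&(P[:,2]>100)&(P[:,2]<114)]
print(len(b),b[:,2].mean() if len(b) else 0,cv2.minAreaRect(b[:,:2].astype(np.float32)))
```

```text
[ 667.03224567 -212.73006151  160.35790467] [ 1.79996084e+02 -5.23228158e-03  1.22063428e+01] 50.02461974918405
[(array([ 662., -215.,  102.]), 0.75)]
1878 107.44976853657828 ((668.3499755859375, -212.63626098632812), (49.88896179199219, 14.04173755645752), 12.281806945800781)
```

View pics/w2.png

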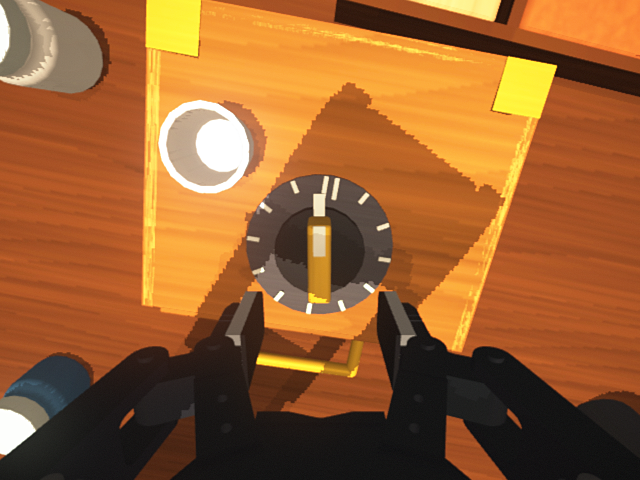

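Request:
apply_moves(rows=[[0,0,25,0,0,0],[0,0,25,0,0,0],[0,0,15,0,0,0],[0,0,6,0,0,0],[0,0,0,0,0,0]])

```text
time: 25.22
tool_pos: [667.1, -212.8, 89.4]
tcp_rot: [-180.0, 0.0, 12.2]
ft_force: [-0.4, 0.3, 1.2]
finger_gap: 50.0
grip_force: 0.0
```

Request:
apply_moves(rows=[[0,0,0,0,0,0],[0,0,0,0,0,0],[0,0,0,0,0,0],[0,0,0,0,0,0],[0,0,0,0,0,0]], fingers=0, grip_force=40)

```text
time: 25.85
tool_pos: [667.5, -212.1, 90.7]
tcp_rot: [-180.0, -0.1, 12.2]
ft_force: [-2.2, 4.5, 5.4]
finger_gap: 13.2
grip_force: 40.2
```

Gripped (13.2 mm gap). Turn left to 10.

Request:
apply_moves(rows=[[0,0,0,0,0,-0.15],[0,0,0,0,0,-0.18],[0,0,0,0,0,-0.18],[0,0,0,0,0,-0.17],[0,0,0,0,0,-0.12]])

```text
time: 26.48
tool_pos: [666.8, -211.1, 90.7]
tcp_rot: [-179.9, -0.1, 58.3]
ft_force: [-6.8, 8.3, 8.8]
finger_gap: 13.1
grip_force: 40.7
```

Request:
apply_moves(rows=[[0,0,0,0,0,-0.08],[0,0,0,0,0,0],[0,0,0,0,0,0],[0,0,0,0,0,0],[0,0,0,0,0,0]])

```text
time: 27.1
tool_pos: [666.8, -211.0, 90.7]
tcp_rot: [-179.9, -0.1, 62.7]
ft_force: [-7.8, 8.6, 9.5]
finger_gap: 13.2
grip_force: 40.7
```

Run:
```python
from h import *
s=sense();print(s["tool_pos"],s["tcp_rot"],s["finger_gap"],s["ft_force"])
p,d=eyes.snapshot("wrist"); cv2.imwrite("pics/w3.png",p[100:400,140:500][:,:,::-1])
```

```text
[ 666.76575672 -210.9973659    90.70115631] [-1.79901867e+02 -9.15357459e-02  6.26649637e+01] 13.18270384384608 [-7.83150014  8.56025079  9.53550782]
```

View pics/w3.png

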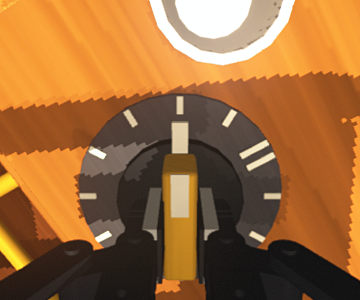

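Request:
apply_moves(rows=[[0,0,0,0,0,0.14],[0,0,0,0,0,0.17],[0,0,0,0,0,0.17],[0,0,0,0,0,0.17],[0,0,0,0,0,0.17]])

```text
time: 27.78
tool_pos: [667.4, -212.0, 90.7]
tcp_rot: [-180.0, -0.1, 15.3]
ft_force: [-2.6, 4.6, 5.5]
finger_gap: 12.6
grip_force: 40.2
```

Request:
apply_moves(rows=[[0,0,0,0,0,0.17],[0,0,0,0,0,0.17],[0,0,0,0,0,0.17],[0,0,0,0,0,0.15],[0,0,0,0,0,0.09]])

```text
time: 28.4
tool_pos: [667.3, -213.1, 90.7]
tcp_rot: [180.0, -0.1, -27.6]
ft_force: [-2.6, 1.2, 4.2]
finger_gap: 13.0
grip_force: 40.1
```

Request:
apply_moves(rows=[[0,0,0,0,0,0],[0,0,0,0,0,0],[0,0,0,0,0,0],[0,0,0,0,0,0],[0,0,0,0,0,0]])

```text
time: 29.02
tool_pos: [667.3, -213.0, 90.7]
tcp_rot: [180.0, -0.1, -27.3]
ft_force: [-3.3, 1.6, 5.0]
finger_gap: 12.9
grip_force: 40.2
```

Run:
```python
from h import *
s=sense();print(s["tool_pos"],s["tcp_rot"],s["finger_gap"],s["ft_force"])
p,d=eyes.snapshot("wrist"); cv2.imwrite("pics/w4.png",p[100:400,140:500][:,:,::-1])
```

```text
[ 667.30427094 -213.04837198   90.71585972] [ 1.79990399e+02 -6.59030585e-02 -2.72657143e+01] 12.878900040838076 [-3.25833222  1.57393648  4.98577519]
```

View pics/w4.png

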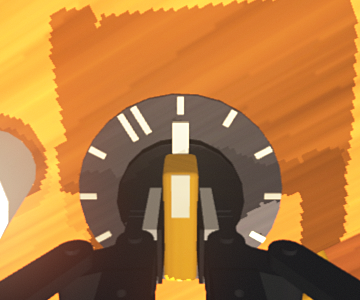

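Request:
apply_moves(rows=[[0,0,0,0,0,-0.15],[0,0,0,0,0,-0.18],[0,0,0,0,0,-0.18],[0,0,0,0,0,-0.18],[0,0,0,0,0,-0.18]])

```text
time: 29.7
tool_pos: [667.4, -211.8, 90.7]
tcp_rot: [-180.0, -0.1, 23.0]
ft_force: [-3.6, 6.3, 7.6]
finger_gap: 13.1
grip_force: 40.5
```

Request:
apply_moves(rows=[[0,0,0,0,0,-0.12],[0,0,0,0,0,-0.057],[0,0,0,0,0,0],[0,0,0,0,0,0],[0,0,0,0,0,0]])

```text
time: 30.32
tool_pos: [667.3, -211.5, 90.7]
tcp_rot: [-180.0, -0.1, 32.8]
ft_force: [-5.3, 6.4, 8.0]
finger_gap: 13.0
grip_force: 40.5
```

Request:
apply_moves(rows=[[0,0,0,0,0,0],[0,0,0,0,0,0],[0,0,0,0,0,0],[0,0,0,0,0,0],[0,0,0,0,0,0]], fingers=40)

```text
time: 30.95
tool_pos: [666.9, -212.9, 89.2]
tcp_rot: [-180.0, 0.0, 32.6]
ft_force: [-0.2, 0.8, -0.5]
finger_gap: 39.9
grip_force: 0.0
```

Request:
apply_moves(rows=[[0,0,-20,0,0,0],[0,0,-30,0,0,0],[0,0,-20,0,0,0],[0,0,0,0,0,0],[0,0,0,0,0,0]])

```text
time: 31.58
tool_pos: [666.6, -212.6, 158.5]
tcp_rot: [-180.0, 0.0, 32.6]
ft_force: [0.8, -0.2, 0.3]
finger_gap: 40.0
grip_force: 0.0
```

Request:
apply_moves(rows=[[0,0,0,0,0,-0.174],[0,0,0,0,0,-0.174],[0,0,0,0,0,-0.174],[0,0,0,0,0,-0.174],[0,0,0,0,0,-0.174]], fingers=27)

```text
time: 32.2
tool_pos: [665.9, -212.3, 157.0]
tcp_rot: [-179.8, -0.0, 82.8]
ft_force: [-0.7, -0.1, -0.7]
finger_gap: 27.0
grip_force: 0.0
```

Request:
apply_moves(rows=[[0,0,0,0,0,-0.174],[0,-37,0,0,0,0],[0,-37,0,0,0,0],[0,-37,0,0,0,0],[0,0,0,0,0,0]])

```text
time: 32.83
tool_pos: [552.9, -217.0, 156.9]
tcp_rot: [-179.8, -0.1, 92.4]
ft_force: [0.9, -0.6, 0.3]
finger_gap: 27.4
grip_force: 0.0
```

Run:
```python
from h import *
s=sense();print(s["tool_pos"],s["tcp_rot"],s["finger_gap"])
d=eyes.snapshot("top")[1];P=proj("top",d,np.ones(d.shape,bool))
b=P[(abs(P[:,0]-665)<35)&(abs(P[:,1]+214)<35)&(P[:,2]>100)&(P[:,2]<114)]
if len(b): print("bar",cv2.minAreaRect(b[:,:2].astype(np.float32)))
p,d=eyes.snapshot("wrist"); cv2.imwrite("pics/w5.png",p[:,:,::-1])
print([(np.round(r["xyz"]),r["confidence"]) for r in models.place_of("drawer_handle","wrist")])
P=proj("wrist",d,np.ones(d.shape,bool))
b=P[(abs(P[:,0]-556)<15)&(P[:,1]>-300)&(P[:,1]<-150)&(P[:,2]>48)&(P[:,2]<64)]
if len(b):print(len(b),b[:,2].max(),cv2.minAreaRect(b[:,:2].astype(np.float32)))
```

```text
[ 552.86637218 -217.02962274  156.88556687] [-1.79753445e+02 -1.17758639e-01  9.23976972e+01] 27.381827793762422
bar ((666.2132568359375, -213.2208251953125), (47.34539031982422, 15.524161338806152), 33.673648834228516)
[(array([ 559., -219.,   49.]), 0.78)]
1994 59.79975713068619 ((562.0607299804688, -217.0118408203125), (98.61876678466797, 17.68141746520996), 89.8963623046875)
```

View pics/w5.png

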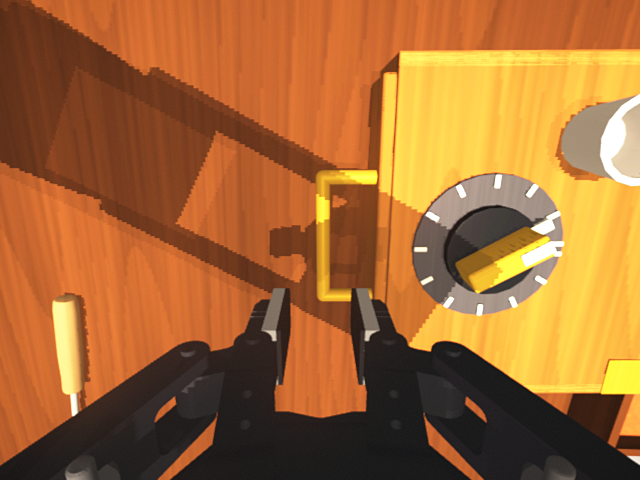

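Run:
```python
from h import *
print(pix("wrist",[(323,176),(323,297),(323,237)],56).round(1))
```

```text
[[ 558.2 -172.2   56. ]
 [ 562.3 -263.8   56. ]
 [ 560.2 -215.9   56. ]]
```

Request:
apply_moves(rows=[[0,3,0,0,0,0],[0,0,40,0,0,0],[0,0,40,0,0,0],[0,0,30,0,0,0],[0,0,13,0,0,0]])

```text
time: 33.6
tool_pos: [558.4, -216.6, 33.8]
tcp_rot: [-179.8, -0.1, 92.5]
ft_force: [-0.1, 0.3, 0.2]
finger_gap: 27.0
grip_force: 0.0
```

Request:
apply_moves(rows=[[0,0,0,0,0,0],[0,0,0,0,0,0],[0,0,0,0,0,0],[0,0,0,0,0,0],[0,0,0,0,0,0]], fingers=0, grip_force=60)

```text
time: 34.22
tool_pos: [556.0, -216.8, 34.7]
tcp_rot: [-179.6, -0.1, 92.5]
ft_force: [-9.7, 0.8, -8.8]
finger_gap: 8.0
grip_force: 58.2
```

Request:
apply_moves(rows=[[0,-10,0,0,0,0],[0,-18,0,0,0,0],[0,-18,0,0,0,0],[0,-18,0,0,0,0],[0,-18,0,0,0,0]])

```text
time: 34.85
tool_pos: [475.3, -220.6, 34.8]
tcp_rot: [-179.9, -0.0, 92.5]
ft_force: [2.1, -5.1, -24.1]
finger_gap: 7.9
grip_force: 59.1
```

Request:
apply_moves(rows=[[0,-18,0,0,0,0],[0,-18,0,0,0,0],[0,-18,0,0,0,0],[0,-14,0,0,0,0],[0,-8,0,0,0,0]])

```text
time: 35.48
tool_pos: [399.1, -224.3, 34.8]
tcp_rot: [-179.9, 0.0, 92.4]
ft_force: [2.0, -7.5, -29.2]
finger_gap: 7.7
grip_force: 58.6
```

Request:
apply_moves(rows=[[0,0,0,0,0,0],[0,0,0,0,0,0],[0,0,0,0,0,0],[0,0,0,0,0,0],[0,0,0,0,0,0]])

```text
time: 36.1
tool_pos: [399.2, -224.3, 34.8]
tcp_rot: [-179.8, 0.0, 92.5]
ft_force: [-0.7, -7.5, -26.4]
finger_gap: 7.8
grip_force: 58.9
```

Request:
apply_moves(rows=[[0,0,0,0,0,0],[0,0,0,0,0,0],[0,0,0,0,0,0],[0,0,0,0,0,0],[0,0,0,0,0,0]], fingers=27)

```text
time: 36.72
tool_pos: [401.5, -224.3, 36.6]
tcp_rot: [180.0, 0.0, 92.5]
ft_force: [0.0, 0.4, -0.7]
finger_gap: 27.0
grip_force: 0.0
```

Request:
apply_moves(rows=[[0,0,-40,0,0,0],[0,0,-60,0,0,0],[0,0,-60,0,0,0],[0,0,-60,0,0,0],[0,0,0,0,0,0]])

```text
time: 37.35
tool_pos: [403.7, -225.9, 262.6]
tcp_rot: [179.5, 0.4, 92.5]
ft_force: [0.8, -0.1, -0.0]
finger_gap: 26.9
grip_force: 0.0
```

Request:
apply_moves(rows=[[0,0,0,0,0,0],[0,0,0,0,0,0],[0,0,0,0,0,0],[0,0,0,0,0,0],[0,0,0,0,0,0]])

```text
time: 37.98
tool_pos: [401.1, -224.1, 255.9]
tcp_rot: [-180.0, -0.0, 92.5]
ft_force: [0.7, -0.3, 0.1]
finger_gap: 27.4
grip_force: 0.0
```

Run:
```python
from h import *
s=sense();print(s["tool_pos"],s["tcp_rot"],s["finger_gap"])
p,d=eyes.snapshot("wrist"); cv2.imwrite("pics/w6.png",p[:,:,::-1])
print([(np.round(r["xyz"]),r["confidence"]) for r in models.place_of("drawer_handle","wrist")])
for n in("wrist","top"):
  if n=="top": p,d=eyes.snapshot("top")
  print(n,[(np.round(r["xyz"]),round(r["confidence"],2)) for r in models.place_of("tin0",n)])
  for r in models.cut_out("tin0",n):
    m=r["pixels"];Q=proj(n,d,m); Q=Q[abs(Q[:,2]-46)<5]
    if len(Q)>20: print(r["confidence"],m.sum(),cv2.minAreaRect(Q[:,:2].astype(np.float32)),Q[:,2].mean())
```

```text
[ 401.12822412 -224.08661884  255.93439096] [-1.79971994e+02 -2.30342178e-02  9.24657926e+01] 27.37604244030511
[(array([ 401., -229.,   51.]), 0.94)]
wrist [(array([ 545., -244.,   35.]), 0.72), (array([ 515., -199.,   29.]), 0.72), (array([ 509., -148.,   32.]), 0.69)]
0.85 2565 ((518.7161865234375, -196.1875), (59.71342086791992, 37.37708282470703), 2.122384548187256) 45.71171620736744
0.78 2492 ((541.5234375, -242.59982299804688), (59.59561538696289, 37.65534591674805), 8.364400863647461) 45.71450702744056
0.57 2695 ((510.015869140625, -147.72743225097656), (59.73188400268555, 36.9681396484375), 6.59726619720459) 45.6933934817293
top [(array([ 510., -143.,   28.]), 0.94), (array([ 516., -195.,   30.]), 0.78), (array([ 536., -240.,   33.]), 0.69)]
0.96 417 ((515.9459838867188, -197.14430236816406), (59.16680908203125, 37.93784713745117), 2.6822314262390137) 47.021560845943526
0.93 391 ((507.6075134277344, -148.81556701660156), (59.63115692138672, 37.69384765625), 6.915587902069092) 47.06085568255595
0.66 406 ((539.0968627929688, -243.3934326171875), (58.96174621582031, 37.996280670166016), 8.069934844970703) 47.09424234827051
0.28 526 ((736.21435546875, 6.045682907104492), (52.63105392456055, 20.952314376831055), 82.92361450195312) 45.44503529615835
```

View pics/w6.png

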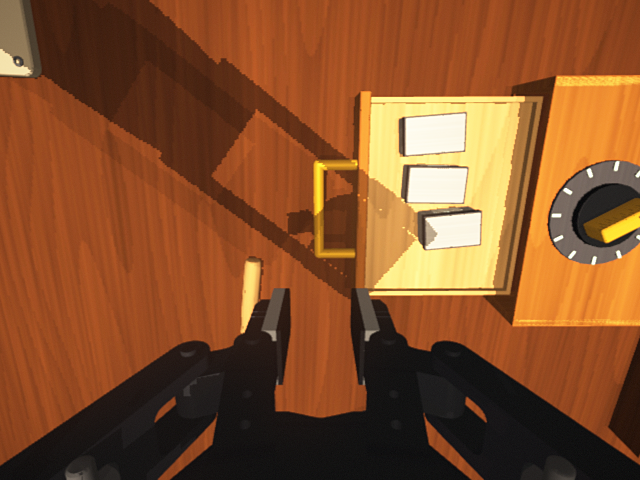

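Request:
apply_moves(rows=[[0,0,0,0,0,-0.073],[20.9,38.7,0,0,0,0],[20.9,38.7,0,0,0,0],[20.9,38.7,0,0,0,0],[0,0,49,0,0,0]], fingers=75)

```text
time: 38.95
tool_pos: [514.1, -147.7, 211.2]
tcp_rot: [179.5, 0.2, 96.8]
ft_force: [-0.3, -1.1, -0.5]
finger_gap: 75.0
grip_force: 0.0
```

Request:
apply_moves(rows=[[0,0,49,0,0,0],[0,0,49,0,0,0],[0,0,30,0,0,0],[0,0,0,0,0,0],[0,0,0,0,0,0]])

```text
time: 39.58
tool_pos: [510.3, -148.9, 80.9]
tcp_rot: [179.9, 0.1, 96.6]
ft_force: [0.3, 0.1, -0.6]
finger_gap: 74.9
grip_force: 0.0
```

```bash
cat >> h.py <<'E'
def tins(n="top"):
    p,d=eyes.snapshot(n); o=[]
    for r in models.cut_out("tin0",n):
        Q=proj(n,d,r["pixels"])
        z=np.median(Q[:,2]) if len(Q) else 0
        Q=Q[abs(Q[:,2]-z)<5]
        if r["confidence"]>.25 and len(Q)>20:
            R=cv2.minAreaRect(Q[:,:2].astype(np.float32)); a=R[2] if R[1][0]>R[1][1] else R[2]-90
            o.append((np.round(R[0],1).tolist(),np.round(R[1],0).tolist(),round(a,1),round(float(z)),round(r["confidence"],2)))
    return o
def plan(x,y,yaw):
    s=sense();d=np.array([x,y])-s["tool_pos"][:2];t=np.radians(yaw)
    print("at",np.round(s["tool_pos"],1),np.round(s["tcp_rot"],1),"rz",round(-np.radians((yaw-s["tcp_rot"][2]+180)%360-180),3),
      "d",round(np.cos(t)*d[0]+np.sin(t)*d[1],1),round(np.sin(t)*d[0]-np.cos(t)*d[1],1))
E
python3 - <<'E'
from h import *
plan(509,-148.3,96.7)
for t in tins("wrist"):print(t)
E
```

```text
at [ 510.3 -148.9   80.9] [1.799e+02 1.000e-01 9.660e+01] rz -0.001 d 0.7 -1.2
([510.4, -147.6], [59.0, 38.0], 7.3, 46, 0.94)
([540.7, -232.9], [60.0, 23.0], 3.4, 46, 0.94)
([519.0, -196.0], [59.0, 38.0], 1.8, 46, 0.69)
```

Aligned with tin A; descend and grip.

Request:
apply_moves(rows=[[0,0,25,0,0,0],[0,0,20,0,0,0],[0,0,13,0,0,0],[0,0,5,0,0,0],[0,0,0,0,0,0]])

```text
time: 40.3
tool_pos: [509.6, -148.6, 16.8]
tcp_rot: [180.0, 0.0, 96.6]
ft_force: [1.0, 0.3, 0.3]
finger_gap: 74.9
grip_force: 0.0
```

Request:
apply_moves(rows=[[0,0,0,0,0,0],[0,0,0,0,0,0],[0,0,0,0,0,0],[0,0,0,0,0,0],[0,0,0,0,0,0]], fingers=45, grip_force=45)

```text
time: 40.92
tool_pos: [510.3, -148.8, 17.5]
tcp_rot: [179.9, 0.1, 96.6]
ft_force: [-0.9, 0.0, 5.9]
finger_gap: 57.2
grip_force: 48.8
```

Request:
apply_moves(rows=[[0,0,-20,0,0,0],[0,0,-40,0,0,0],[0,0,-50,0,0,0],[0,0,-25,0,0,0],[0,0,0,0,0,0]])

```text
time: 41.55
tool_pos: [510.9, -149.1, 153.9]
tcp_rot: [179.7, 0.1, 96.6]
ft_force: [0.0, 1.3, -1.1]
finger_gap: 57.0
grip_force: 48.5
```

Run:
```python
from h import *
print(sense()["finger_gap"],sense()["grip_force"])
plan(573,212,180)
```

```text
56.97759448585239 48.482898473739624
at [ 510.9 -149.1  153.9] [1.797e+02 1.000e-01 9.660e+01] rz -1.455 d -62.1 361.1
```

Request:
apply_moves(rows=[[0,0,0,0,0,-0.182],[0,0,0,0,0,-0.182],[0,0,0,0,0,-0.182],[0,0,0,0,0,-0.182],[0,0,0,0,0,-0.182]])

```text
time: 42.18
tool_pos: [508.1, -148.0, 148.8]
tcp_rot: [-180.0, -0.2, 149.1]
ft_force: [-0.3, -0.6, -1.2]
finger_gap: 57.3
grip_force: 48.4
```

Request:
apply_moves(rows=[[0,0,0,0,0,-0.182],[0,0,0,0,0,-0.182],[0,0,0,0,0,-0.182],[-14.8,51.6,0,0,0,0],[-14.8,51.6,0,0,0,0]])

```text
time: 42.8
tool_pos: [537.8, -44.5, 149.0]
tcp_rot: [180.0, -0.2, 179.9]
ft_force: [1.2, 0.4, -0.8]
finger_gap: 57.2
grip_force: 48.5
```

Request:
apply_moves(rows=[[-14.8,51.6,0,0,0,0],[-14.8,51.6,0,0,0,0],[-14.8,51.6,0,0,0,0],[-14.8,51.6,0,0,0,0],[-14.8,51.6,0,0,0,0]])

```text
time: 43.42
tool_pos: [611.6, 214.3, 148.6]
tcp_rot: [-179.9, -0.2, -179.9]
ft_force: [0.2, -0.6, -0.6]
finger_gap: 57.2
grip_force: 48.5
```

Request:
apply_moves(rows=[[0,0,0,0,0,0],[0,0,0,0,0,0],[0,0,0,0,0,0],[0,0,0,0,0,0],[0,0,0,0,0,0]])

```text
time: 44.05
tool_pos: [612.6, 212.1, 151.5]
tcp_rot: [180.0, 0.0, -180.0]
ft_force: [-0.1, -0.5, -1.1]
finger_gap: 57.6
grip_force: 48.6
```

Run:
```python
from h import *
print(sense()["finger_gap"],sense()["grip_force"])
plan(614,212,180)
for t in tins():print(t)
p,d=eyes.snapshot("wrist");cv2.imwrite("pics/w7.png",p[:,:,::-1])
```

```text
57.55805921264289 48.61426770687103
at [612.6 212.1 151.5] [ 180.    0. -180.] rz 0.0 d -1.4 -0.1
([539.2, -242.5], [58.0, 36.0], 7.8, 47, 0.85)
([516.1, -196.9], [59.0, 38.0], 0.5, 47, 0.57)
([597.1, 225.3], [28.0, 11.0], 89.8, 179, 0.52)
([524.4, -220.7], [177.0, 217.0], -87.2, 16, 0.47)
```

View pics/w7.png

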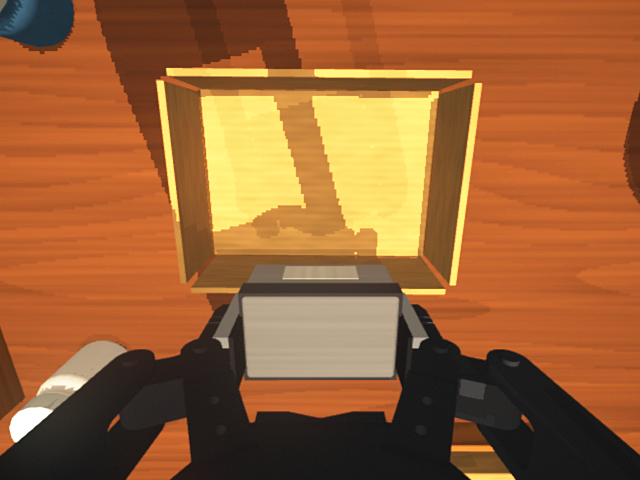

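Run:
```python
from h import *
print(pix("wrist",[(320,72),(210,289)],71).round(0).tolist(), pix("wrist",[(161,82),(479,84)],71).round(0).tolist(),pix("wrist",[(320,94),(215,255)],6).round(0).tolist())
```

```text
[[507.0, 212.0, 71.0], [643.0, 136.0, 71.0]] [[512.0, 120.0, 71.0], [513.0, 304.0, 71.0]] [[513.0, 212.0, 6.0], [642.0, 121.0, 6.0]]
```

Request:
apply_moves(rows=[[-1.5,0,35,0,0,0],[0,0,40,0,0,0],[0,0,30,0,0,0],[0,0,15,0,0,0],[0,0,10,0,0,0]])

```text
time: 44.82
tool_pos: [614.1, 212.9, 21.1]
tcp_rot: [180.0, 0.0, -179.9]
ft_force: [-0.7, -0.1, -0.2]
finger_gap: 57.0
grip_force: 48.6
```

Request:
apply_moves(rows=[[0,0,6,0,0,0],[0,0,3,0,0,0],[0,0,2,0,0,0],[0,0,0,0,0,0],[0,0,0,0,0,0]])

```text
time: 45.45
tool_pos: [614.2, 212.9, 10.7]
tcp_rot: [180.0, 0.0, -179.9]
ft_force: [0.0, -0.7, -1.3]
finger_gap: 57.4
grip_force: 48.6
```

Request:
apply_moves(rows=[[0,0,0,0,0,0],[0,0,0,0,0,0],[0,0,0,0,0,0],[0,0,0,0,0,0],[0,0,0,0,0,0]], fingers=66)

```text
time: 46.08
tool_pos: [614.0, 212.8, 10.3]
tcp_rot: [-180.0, 0.0, -179.9]
ft_force: [0.7, 0.3, 0.7]
finger_gap: 66.1
grip_force: 0.0
```

Request:
apply_moves(rows=[[0,0,-20,0,0,0],[0,0,-40,0,0,0],[0,0,-50,0,0,0],[0,0,-50,0,0,0],[0,0,0,0,0,0]])

```text
time: 46.7
tool_pos: [617.7, 213.9, 178.9]
tcp_rot: [179.8, 0.7, -179.9]
ft_force: [0.6, 0.6, -0.1]
finger_gap: 65.7
grip_force: 0.0
```

```bash
python3 walls.py
python3 - <<'E'
from h import *
print("W",tins("wrist"))
for t in tins():print(t)
plan(517.3,-196.7,92.2)
plan(540,-243,98.0)
E
```

```text
[617.71271164 213.90487531 178.92263718] [ 0.56836386  0.63185044 -0.1355666 ]
near 10 49 [504. 523. 529.]; 20 20 [503. 504. 505.]; 30 13 [503. 504. 505.]; 40 19 [503. 504. 505.]; 50 21 [503. 504. 505.]; 60 18 [503. 504. 504.]; 70 44 [503. 505. 507.]; 
far 10 122 [621. 631. 640.]; 20 43 [624. 640. 642.]; 30 61 [625. 640. 642.]; 40 75 [621. 639. 641.]; 50 52 [640. 641. 642.]; 60 52 [639. 641. 643.]; 70 69 [639. 642. 645.]; 
right 10 238 [ 70. 126. 134.]; 20 56 [116. 120. 124.]; 30 73 [117. 120. 124.]; 40 96 [115. 120. 124.]; 50 78 [116. 121. 124.]; 60 68 [116. 120. 124.]; 70 124 [115. 118. 123.]; 
left 10 186 [291. 300. 342.]; 20 99 [299. 304. 307.]; 30 111 [299. 303. 308.]; 40 91 [299. 304. 307.]; 50 98 [300. 304. 308.]; 60 118 [300. 304. 308.]; 70 154 [300. 303. 307.]; 
W [([611.6, 212.2], [37.0, 59.0], -89.8, 34, 0.83)]
([516.3, -197.0], [60.0, 38.0], 1.5, 47, 0.93)
([539.4, -243.0], [60.0, 37.0], 8.8, 47, 0.86)
([611.0, 211.3], [30.0, 62.0], -83.2, 38, 0.55)
at [612.9 212.6 168.6] [-180.    -0.2 -179.9] rz 1.534 d -405.3 -111.3
at [612.9 212.6 168.6] [-180.    -0.2 -179.9] rz 1.432 d -441.0 -135.6
```

Request:
apply_moves(rows=[[12,-51.2,0,0,0,0],[12,-51.2,0,0,0,0],[12,-51.2,0,0,0,0],[12,-51.2,0,0,0,0],[12,-51.2,0,0,0,0]], fingers=75)

```text
time: 47.62
tool_pos: [553.0, -44.6, 169.1]
tcp_rot: [180.0, -0.1, -179.9]
ft_force: [1.0, -0.6, -0.1]
finger_gap: 75.2
grip_force: 0.0
```

Request:
apply_moves(rows=[[12,-51.2,0,0,0,0],[12,-51.2,0,0,0,0],[12,-51.2,0,0,0,0],[0,0,0,0,0,0.17],[0,0,0,0,0,0.17]])

```text
time: 48.25
tool_pos: [517.4, -197.5, 168.9]
tcp_rot: [180.0, -0.1, 160.2]
ft_force: [-0.4, -0.1, 0.2]
finger_gap: 75.1
grip_force: 0.0
```

Request:
apply_moves(rows=[[0,0,0,0,0,0.17],[0,0,0,0,0,0.17],[0,0,0,0,0,0.17],[0,0,0,0,0,0.17],[0,0,0,0,0,0.17]])

```text
time: 48.88
tool_pos: [517.7, -196.5, 168.9]
tcp_rot: [-179.9, -0.1, 111.6]
ft_force: [-1.3, 0.1, 0.2]
finger_gap: 74.9
grip_force: 0.0
```

Request:
apply_moves(rows=[[0,0,0,0,0,0.17],[0,0,0,0,0,0.17],[0,0,50,0,0,0],[0,0,40,0,0,0],[0,0,0,0,0,0]])

```text
time: 49.5
tool_pos: [514.7, -195.0, 75.5]
tcp_rot: [-179.5, -0.3, 92.4]
ft_force: [-0.5, -0.8, 0.5]
finger_gap: 75.2
grip_force: 0.0
```

Run:
```python
from h import *
print("W",tins("wrist"))
plan(517.3,-196.7,92.2)
```

```text
W [([544.6, -238.3], [59.0, 51.0], 8.5, 51, 0.93), ([522.5, -197.8], [59.0, 38.0], 1.8, 50, 0.86)]
at [ 518.3 -196.8   80.6] [-179.9   -0.    92.4] rz 0.004 d 0.1 -1.0
```

Request:
apply_moves(rows=[[0,0,25,0,0,0],[0,0,20,0,0,0],[0,0,13,0,0,0],[0,0,5,0,0,0],[0,0,0,0,0,0]])

```text
time: 50.22
tool_pos: [518.5, -196.9, 17.3]
tcp_rot: [-180.0, -0.0, 92.4]
ft_force: [-0.5, -1.0, 0.4]
finger_gap: 74.6
grip_force: 0.0
```

Request:
apply_moves(rows=[[0,0,0,0,0,0],[0,0,0,0,0,0],[0,0,0,0,0,0],[0,0,0,0,0,0],[0,0,0,0,0,0]], fingers=45)

```text
time: 50.85
tool_pos: [519.2, -197.2, 18.3]
tcp_rot: [179.9, 0.0, 92.4]
ft_force: [-0.2, -0.4, 6.7]
finger_gap: 57.5
grip_force: 48.7
```

Request:
apply_moves(rows=[[0,0,-20,0,0,0],[0,0,-40,0,0,0],[0,0,-50,0,0,0],[0,0,-25,0,0,0],[0,0,0,0,0,0]])

```text
time: 51.48
tool_pos: [520.3, -197.7, 156.3]
tcp_rot: [179.7, 0.2, 92.4]
ft_force: [0.8, -1.0, -0.3]
finger_gap: 57.3
grip_force: 48.3
```

Request:
apply_moves(rows=[[0,0,0,0,0,-0.17],[0,0,0,0,0,-0.17],[0,0,0,0,0,-0.17],[0,0,0,0,0,-0.17],[0,0,0,0,0,-0.17]])

```text
time: 52.1
tool_pos: [517.4, -196.3, 150.7]
tcp_rot: [-180.0, -0.2, 141.4]
ft_force: [0.1, -0.3, -0.8]
finger_gap: 57.2
grip_force: 48.3
```

Request:
apply_moves(rows=[[0,0,0,0,0,-0.17],[0,0,0,0,0,-0.17],[0,0,0,0,0,-0.17],[0,0,0,0,0,-0.17],[0,0,0,0,0,0]])

```text
time: 52.72
tool_pos: [517.5, -196.4, 151.0]
tcp_rot: [179.9, -0.1, -180.0]
ft_force: [1.2, -0.1, -1.1]
finger_gap: 57.1
grip_force: 48.3
```

Run:
```python
from h import *
print(sense()["finger_gap"],sense()["grip_force"])
plan(573,212,180)
```

```text
57.13554969530603 48.282678723335266
at [ 517.5 -196.4  151. ] [ 1.799e+02 -1.000e-01 -1.800e+02] rz 0.0 d -55.5 408.4
```

Request:
apply_moves(rows=[[-6.8,51,0,0,0,0],[-6.8,51,0,0,0,0],[-6.8,51,0,0,0,0],[-6.8,51,0,0,0,0],[-6.8,51,0,0,0,0]])

```text
time: 53.35
tool_pos: [551.6, 59.8, 151.7]
tcp_rot: [-180.0, -0.1, 179.8]
ft_force: [0.2, -0.0, -0.2]
finger_gap: 57.2
grip_force: 48.4
```

Request:
apply_moves(rows=[[-6.8,51,0,0,0,0],[-6.8,51,0,0,0,0],[-6.8,51,0,0,0,0],[0,0,0,0,0,0],[0,0,0,0,0,0]])

```text
time: 53.98
tool_pos: [571.8, 210.9, 151.4]
tcp_rot: [-179.9, -0.1, 180.0]
ft_force: [-0.9, 0.6, -0.8]
finger_gap: 57.0
grip_force: 48.5
```

Run:
```python
from h import *
print(sense()["finger_gap"],sense()["grip_force"])
plan(572,212,180)
print(tins())
```

```text
57.01706982398182 48.47872495651245
at [571.8 210.9 151.4] [-1.799e+02 -1.000e-01  1.800e+02] rz -0.001 d -0.2 1.1
[([538.8, -243.1], [58.0, 38.0], 9.7, 47, 0.71), ([553.2, 224.5], [5.0, 23.0], -85.7, 179, 0.49), ([583.7, 172.8], [37.0, 28.0], 0.6, 39, 0.48)]
```

Run:
```python
from h import *
p,d=eyes.snapshot("wrist");cv2.imwrite("pics/w8.png",p[:,:,::-1])
p,d=eyes.snapshot("side")
for r in models.place_of("tin0","side"):print(np.round(r["xyz"]),r["confidence"])
c=eyes.get_calibration("side");P=proj("side",d,np.ones(d.shape,bool))
Q=P[(P[:,0]>510)&(P[:,0]<636)&(P[:,1]>127)&(P[:,1]<297)&(P[:,2]>15)&(P[:,2]<45)];print(len(Q),np.percentile(Q,[2,50,98],axis=0).round())
```

```text
[ 540. -239.   34.] 0.77
[585. 188.  25.] 0.53
[572. 208. 166.] 0.5
256 [[565. 163.  17.]
 [582. 198.  35.]
 [602. 222.  41.]]
```

View pics/w8.png

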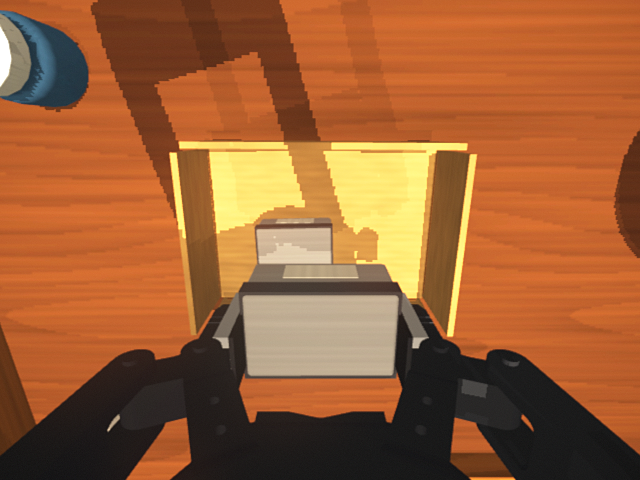

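Run:
```python
from h import *
print(pix("wrist",[(257,228),(331,225),(258,264),(331,264)],38).round(0).tolist())
print(pix("wrist",[(256,219),(331,219)],38).round(0).tolist())
```

```text
[[569.0, 162.0, 38.0], [567.0, 218.0, 38.0], [598.0, 161.0, 38.0], [598.0, 218.0, 38.0]]
[[562.0, 162.0, 38.0], [562.0, 218.0, 38.0]]
```

Request:
apply_moves(rows=[[20,-6,0,0,0,0],[20,-6,0,0,0,0],[0,0,0,0,0,0],[0,0,35,0,0,0],[0,0,40,0,0,0]])

```text
time: 54.85
tool_pos: [534.4, 199.2, 78.0]
tcp_rot: [179.9, 0.2, -180.0]
ft_force: [-0.2, -0.4, -1.6]
finger_gap: 57.4
grip_force: 48.5
```

Request:
apply_moves(rows=[[0,0,30,0,0,0],[0,0,15,0,0,0],[0,0,10,0,0,0],[0,0,6,0,0,0],[0,0,4,0,0,0]])

```text
time: 55.48
tool_pos: [533.2, 199.4, 13.0]
tcp_rot: [180.0, 0.1, -179.9]
ft_force: [0.9, 0.6, -0.7]
finger_gap: 57.4
grip_force: 48.5
```

Request:
apply_moves(rows=[[0,0,0,0,0,0],[0,0,0,0,0,0],[0,0,0,0,0,0],[0,0,0,0,0,0],[0,0,0,0,0,0]], fingers=66)

```text
time: 56.1
tool_pos: [532.4, 199.2, 12.4]
tcp_rot: [180.0, 0.0, -179.9]
ft_force: [-0.5, -0.3, 0.3]
finger_gap: 65.8
grip_force: 0.0
```

Request:
apply_moves(rows=[[0,0,-20,0,0,0],[0,0,-40,0,0,0],[0,0,-50,0,0,0],[0,0,-50,0,0,0],[0,0,0,0,0,0]])

```text
time: 56.72
tool_pos: [536.0, 200.2, 180.0]
tcp_rot: [179.8, 0.6, -179.9]
ft_force: [0.7, 0.7, -0.3]
finger_gap: 66.2
grip_force: 0.0
```

Run:
```python
from h import *
print("W",tins("wrist"))
for t in tins():print(t)
plan(540.3,-243,98.2)
plan(540.3,-243,180)
```

```text
W [([529.2, 198.0], [59.0, 36.0], 89.8, 32, 0.64)]
([539.7, -243.4], [59.0, 39.0], 9.1, 47, 0.9)
([597.0, 174.5], [12.0, 32.0], -75.8, 39, 0.48)
at [531.6 199.  171.5] [-1.800e+02 -1.000e-01 -1.799e+02] rz 1.429 d -438.7 -54.5
at [531.6 199.  171.5] [-1.800e+02 -1.000e-01 -1.799e+02] rz 0.001 d -8.7 -442.0
```

Request:
apply_moves(rows=[[-1,-49.1,0,0,0,0],[-1,-49.1,0,0,0,0],[-1,-49.1,0,0,0,0],[-1,-49.1,0,0,0,0],[-1,-49.1,0,0,0,0]], fingers=75)

```text
time: 57.55
tool_pos: [536.4, -47.7, 170.6]
tcp_rot: [180.0, -0.2, -179.9]
ft_force: [-0.4, -0.2, 0.2]
finger_gap: 74.8
grip_force: 0.0
```

Request:
apply_moves(rows=[[-1,-49.1,0,0,0,0],[-1,-49.1,0,0,0,0],[-1,-49.1,0,0,0,0],[-1,-49.1,0,0,0,0],[0,0,0,0,0,0.179]])

```text
time: 58.18
tool_pos: [540.4, -245.8, 170.3]
tcp_rot: [180.0, -0.2, 169.5]
ft_force: [0.3, 1.4, -0.2]
finger_gap: 75.2
grip_force: 0.0
```

Request:
apply_moves(rows=[[0,0,0,0,0,0.179],[0,0,0,0,0,0.179],[0,0,0,0,0,0.179],[0,0,0,0,0,0.179],[0,0,0,0,0,0.179]])

```text
time: 58.8
tool_pos: [540.8, -242.2, 170.3]
tcp_rot: [-179.9, -0.2, 118.2]
ft_force: [-0.6, 0.1, -0.2]
finger_gap: 75.2
grip_force: 0.0
```

Request:
apply_moves(rows=[[0,0,0,0,0,0.179],[0,0,0,0,0,0.179],[0,0,50,0,0,0],[0,0,40,0,0,0],[0,0,0,0,0,0]])

```text
time: 59.42
tool_pos: [537.8, -240.5, 76.7]
tcp_rot: [-179.5, -0.4, 98.0]
ft_force: [-0.9, 0.2, 0.3]
finger_gap: 74.9
grip_force: 0.0
```

Run:
```python
from h import *
plan(540.3,-243,98.2)
print("W",tins("wrist"),sense()["tool_pos"])
```

```text
at [ 537.8 -240.5   76.7] [-179.5   -0.4   98. ] rz -0.003 d -2.8 2.1
W [([545.9, -244.6], [59.0, 38.0], 8.0, 51, 0.88)] [ 541.54742082 -242.50550025   82.24241576]
```

Request:
apply_moves(rows=[[0,0,25,0,0,0],[0,0,20,0,0,0],[0,0,14,0,0,0],[0,0,5,0,0,0],[0,0,0,0,0,0]])

```text
time: 60.15
tool_pos: [541.9, -242.6, 19.6]
tcp_rot: [-180.0, -0.0, 98.0]
ft_force: [-8.0, 3.2, 9.5]
finger_gap: 74.9
grip_force: 6.1
```

Request:
apply_moves(rows=[[0,0,0,0,0,0],[0,0,0,0,0,0],[0,0,0,0,0,0],[0,0,0,0,0,0],[0,0,0,0,0,0]], fingers=45)

```text
time: 60.78
tool_pos: [544.5, -243.8, 21.3]
tcp_rot: [179.7, 0.2, 98.0]
ft_force: [-0.1, 0.5, 11.6]
finger_gap: 57.3
grip_force: 47.6
```

Request:
apply_moves(rows=[[0,0,-20,0,0,0],[0,0,-40,0,0,0],[0,0,-50,0,0,0],[0,0,-25,0,0,0],[0,0,0,0,0,0.141]])

```text
time: 61.4
tool_pos: [543.8, -243.8, 158.3]
tcp_rot: [179.7, 0.2, 89.8]
ft_force: [-0.1, 0.6, -0.8]
finger_gap: 57.0
grip_force: 49.2
```

Request:
apply_moves(rows=[[56,3.2,0,0,0,0],[56,3.2,0,0,0,0],[56,3.2,0,0,0,0],[56,3.2,0,0,0,0],[56,3.2,0,0,0,0]])

```text
time: 62.02
tool_pos: [558.1, 39.0, 154.6]
tcp_rot: [179.9, 0.0, 89.9]
ft_force: [1.3, 0.3, -1.3]
finger_gap: 57.1
grip_force: 49.1
```

Request:
apply_moves(rows=[[56,3.2,0,0,0,0],[56,3.2,0,0,0,0],[56,3.2,0,0,0,0],[56,3.2,0,0,0,0],[0,0,0,0,0,0]])

```text
time: 62.65
tool_pos: [570.5, 265.3, 154.2]
tcp_rot: [180.0, -0.1, 90.2]
ft_force: [-0.4, -0.8, -1.3]
finger_gap: 57.2
grip_force: 49.1
```

Run:
```python
from h import *
print(sense()["finger_gap"],sense()["grip_force"])
p,d=eyes.snapshot("side")
for r in models.place_of("tin0","side"):print(np.round(r["xyz"]),r["confidence"])
for t in tins():print(t)
plan(573,262,90)
p,d=eyes.snapshot("wrist");cv2.imwrite("pics/w9.png",p[:,:,::-1])
```

```text
57.16450494103012 49.148311614990234
[573. 266. 167.] 0.89
[531. 198.  25.] 0.47
([529.9, 197.6], [59.0, 37.0], 89.4, 39, 0.87)
([583.2, 188.0], [38.0, 60.0], -87.2, 39, 0.81)
at [571.3 260.2 153.7] [180.    0.   89.9] rz -0.002 d 1.8 1.7
```

View pics/w9.png

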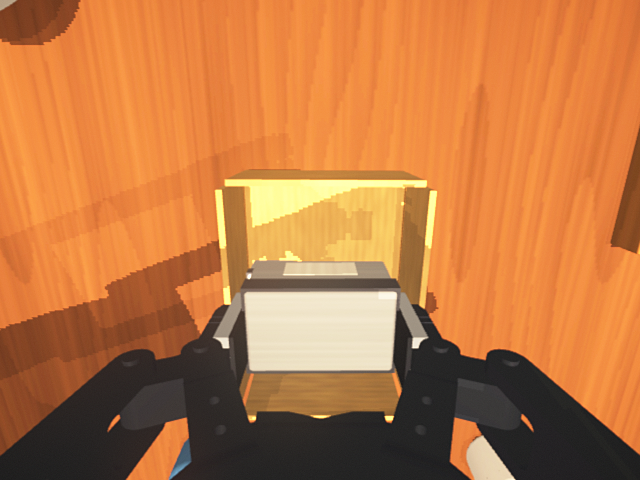

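Request:
apply_moves(rows=[[2,1.5,0,0,0,0],[0,0,35,0,0,0],[0,0,40,0,0,0],[0,0,30,0,0,0],[0,0,15,0,0,0]])

```text
time: 63.52
tool_pos: [571.6, 262.1, 31.2]
tcp_rot: [-179.8, 0.1, 89.9]
ft_force: [-0.9, -0.2, -1.4]
finger_gap: 57.3
grip_force: 49.1
```

Request:
apply_moves(rows=[[0,0,9,0,0,0],[0,0,4,0,0,0],[0,0,3,0,0,0],[0,0,2,0,0,0],[0,0,0,0,0,0]])

```text
time: 64.15
tool_pos: [572.9, 263.3, 15.6]
tcp_rot: [180.0, -0.0, 89.9]
ft_force: [0.1, 0.3, -1.5]
finger_gap: 57.4
grip_force: 49.1
```

```bash
python3 - <<'E'
from h import *
s=sense();print(s["tool_pos"],s["ft_force"],s["finger_gap"])
E
python3 walls.py
```

```text
[572.88078019 263.32185868  15.60358553] [ 0.11885439  0.33127313 -1.45915245] 57.40176976477493
[572.88078019 263.32185868  15.60358553] [ 0.11885439  0.33127313 -1.45915245]
near 10 50 [485. 518. 529.]; 20 33 [503. 504. 526.]; 30 33 [503. 504. 522.]; 40 179 [503. 519. 530.]; 50 27 [503. 503. 505.]; 60 22 [503. 504. 504.]; 70 83 [503. 505. 513.]; 
far 10 220 [621. 631. 640.]; 20 37 [639. 640. 641.]; 30 42 [639. 640. 641.]; 40 43 [639. 640. 642.]; 50 27 [639. 640. 641.]; 60 32 [639. 640. 641.]; 70 90 [631. 642. 645.]; 
right 10 211 [ 60. 126. 134.]; 20 37 [116. 120. 125.]; 30 30 [116. 121. 124.]; 40 72 [115. 118. 123.]; 50 36 [117. 120. 124.]; 60 41 [117. 120. 124.]; 70 100 [115. 117. 122.]; 
left 10 87 [298. 305. 310.]; 20 87 [300. 305. 308.]; 30 94 [300. 304. 307.]; 40 92 [300. 305. 309.]; 50 93 [300. 304. 308.]; 60 87 [300. 305. 308.]; 70 100 [300. 304. 308.];
```

Walls still upright. Lower 2 mm, release, rise.

Request:
apply_moves(rows=[[0,0,1,0,0,0],[0,0,1,0,0,0],[0,0,1,0,0,0],[0,0,0,0,0,0],[0,0,0,0,0,0]])

```text
time: 64.88
tool_pos: [572.8, 263.3, 13.5]
tcp_rot: [180.0, -0.0, 89.9]
ft_force: [-5.6, -1.6, 8.5]
finger_gap: 57.6
grip_force: 50.4
```

Request:
apply_moves(rows=[[0,0,0,0,0,0],[0,0,0,0,0,0],[0,0,0,0,0,0],[0,0,0,0,0,0],[0,0,0,0,0,0]], fingers=65)

```text
time: 65.5
tool_pos: [572.7, 263.2, 12.2]
tcp_rot: [-180.0, 0.0, 89.9]
ft_force: [-0.3, 1.0, 0.8]
finger_gap: 64.8
grip_force: 0.0
```

Request:
apply_moves(rows=[[0,0,-20,0,0,0],[0,0,-40,0,0,0],[0,0,-50,0,0,0],[0,0,-30,0,0,0],[0,0,0,0,0,0]])

```text
time: 66.12
tool_pos: [575.2, 264.2, 158.1]
tcp_rot: [179.6, -0.2, 89.9]
ft_force: [-0.4, -0.5, -0.5]
finger_gap: 65.3
grip_force: 0.0
```

Request:
apply_moves(rows=[[-50,0,0,0,0,0],[-50,0,0,0,0,0],[-50,0,0,0,0,0],[-50,0,0,0,0,0],[0,0,0,0,0,0]], fingers=27)

```text
time: 66.75
tool_pos: [571.9, 59.9, 151.8]
tcp_rot: [-179.9, 0.1, 89.7]
ft_force: [0.0, 0.7, -0.1]
finger_gap: 27.0
grip_force: 0.0
```

```bash
python3 walls.py
python3 - <<'E'
from h import *
p,d=eyes.snapshot("top")
print([(np.round(r["xyz"]),r["confidence"]) for r in models.place_of("drawer_handle","top")])
P=proj("top",d,np.ones(d.shape,bool))
b=P[(abs(P[:,0]-401)<15)&(abs(P[:,1]+225)<38)&(P[:,2]>48)&(P[:,2]<64)]
print(len(b),b.mean(0) if len(b) else 0)
for t in tins():print(t)
plan(401.3,-224.5,92.5)
c=eyes.get_calibration("top")
cv2.imwrite("pics/t2.png",cv2.resize(p[150:310,130:460],None,fx=2.4,fy=2.4)[:,:,::-1])
E
```

```text
[571.90646593  59.92079539 151.75820472] [ 0.01958604  0.66561029 -0.14908418]
near 10 104 [501. 520. 529.]; 20 28 [503. 504. 529.]; 30 49 [503. 504. 527.]; 40 89 [503. 519. 528.]; 50 20 [502. 503. 503.]; 60 30 [502. 502. 503.]; 70 79 [502. 504. 506.]; 
far 10 160 [621. 631. 640.]; 20 40 [639. 640. 642.]; 30 44 [639. 641. 642.]; 40 43 [640. 641. 642.]; 50 46 [640. 641. 642.]; 60 50 [640. 641. 642.]; 70 95 [640. 642. 645.]; 
right 10 213 [ 95. 126. 134.]; 20 72 [117. 122. 125.]; 30 72 [116. 121. 126.]; 40 94 [115. 119. 124.]; 50 66 [117. 121. 124.]; 60 77 [117. 121. 126.]; 70 118 [115. 118. 124.]; 
left 10 217 [291. 299. 348.]; 20 115 [299. 304. 308.]; 30 107 [299. 304. 307.]; 40 109 [299. 304. 309.]; 50 108 [299. 304. 308.]; 60 114 [300. 303. 308.]; 70 155 [300. 303. 308.]; 
[(array([ 396., -223.,   53.]), 0.7), (array([ 574., -217.,   -1.]), 0.5)]
122 [ 399.53766175 -224.56439908   57.78307234]
([572.6, 263.3], [59.0, 37.0], 0.4, 38, 0.97)
([524.7, -220.8], [176.0, 217.0], -87.4, 16, 0.73)
([573.8, 300.0], [2.0, 122.0], -0.5, 45, 0.45)
at [572.3  64.5 152.1] [-180.   -0.   90.] rz -0.043 d -281.2 -183.5
```

View pics/t2.png

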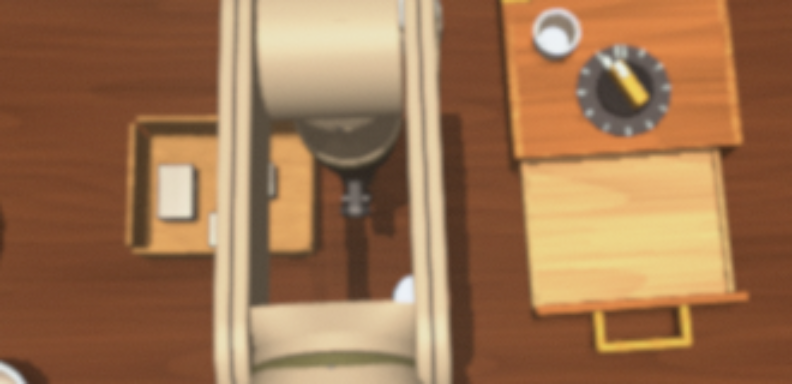

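Request:
apply_moves(rows=[[-48.2,-28.6,0,0,0,0],[-48.2,-28.6,0,0,0,0],[-48.2,-28.6,0,0,0,0],[-48.2,-28.6,0,0,0,0],[-48.2,-28.6,0,0,0,0]])

```text
time: 67.68
tool_pos: [428.7, -178.1, 152.5]
tcp_rot: [180.0, 0.0, 90.1]
ft_force: [1.3, -0.8, 0.6]
finger_gap: 27.2
grip_force: 0.0
```

Request:
apply_moves(rows=[[-48.2,-28.6,0,0,0,0],[0,0,0,0,0,-0.043],[0,0,0,0,0,0],[0,0,0,0,0,0],[0,0,0,0,0,0]])

```text
time: 68.3
tool_pos: [401.1, -225.0, 152.2]
tcp_rot: [-180.0, -0.0, 92.5]
ft_force: [0.7, 0.4, 0.6]
finger_gap: 26.5
grip_force: 0.0
```

Run:
```python
from h import *
plan(400.3,-224.5,92.5)
for t in tins():print(t)
```

```text
at [ 401.1 -225.   152.2] [-180.    -0.    92.5] rz -0.0 d 0.5 -0.8
([572.5, 263.3], [58.0, 37.0], 0.6, 39, 0.91)
([583.4, 188.1], [38.0, 59.0], -89.0, 39, 0.81)
([530.0, 198.1], [60.0, 37.0], 89.6, 39, 0.81)
```

Request:
apply_moves(rows=[[0,0,40,0,0,0],[0,0,40,0,0,0],[0,0,25,0,0,0],[0,0,10,0,0,0],[0,0,0,0,0,0]])

```text
time: 69.03
tool_pos: [400.5, -225.5, 37.2]
tcp_rot: [-180.0, -0.0, 92.4]
ft_force: [0.4, -0.6, 0.2]
finger_gap: 27.0
grip_force: 0.0
```

Request:
apply_moves(rows=[[0,0,0,0,0,0],[0,0,0,0,0,0],[0,0,0,0,0,0],[0,0,0,0,0,0],[0,0,0,0,0,0]], fingers=0, grip_force=60)

```text
time: 69.65
tool_pos: [401.6, -226.4, 38.7]
tcp_rot: [179.9, 0.1, 92.4]
ft_force: [-1.1, 2.0, 6.8]
finger_gap: 7.7
grip_force: 58.8
```

Request:
apply_moves(rows=[[0,10,0,0,0,0],[0,18,0,0,0,0],[0,18,0,0,0,0],[0,18,0,0,0,0],[0,18,0,0,0,0]])

```text
time: 70.28
tool_pos: [483.9, -222.5, 38.7]
tcp_rot: [179.9, 0.0, 92.4]
ft_force: [-2.1, 2.2, 10.0]
finger_gap: 7.6
grip_force: 59.2
```

Request:
apply_moves(rows=[[0,18,0,0,0,0],[0,18,0,0,0,0],[0,15,0,0,0,0],[0,10,0,0,0,0],[0,6,0,0,0,0]])

```text
time: 70.9
tool_pos: [550.9, -219.3, 38.7]
tcp_rot: [179.9, 0.0, 92.4]
ft_force: [-2.6, 4.1, 8.2]
finger_gap: 7.8
grip_force: 59.4
```

Request:
apply_moves(rows=[[0,4,0,0,0,0],[0,3,0,0,0,0],[0,2,0,0,0,0],[0,0,0,0,0,0],[0,0,0,0,0,0]])

```text
time: 71.53
tool_pos: [556.2, -219.0, 38.6]
tcp_rot: [-179.7, -0.1, 92.4]
ft_force: [-18.5, 4.8, 19.7]
finger_gap: 8.1
grip_force: 60.9
```

Request:
apply_moves(rows=[[0,0,0,0,0,0],[0,0,0,0,0,0],[0,0,0,0,0,0],[0,0,0,0,0,0],[0,0,0,0,0,0]], fingers=27)

```text
time: 72.15
tool_pos: [558.5, -219.1, 37.2]
tcp_rot: [-180.0, -0.0, 92.4]
ft_force: [0.5, 0.5, -0.6]
finger_gap: 27.0
grip_force: 0.0
```

Request:
apply_moves(rows=[[0,-2,-30,0,0,0],[0,0,-40,0,0,0],[0,0,-50,0,0,0],[0,0,0,0,0,0],[0,0,0,0,0,0.174]])

```text
time: 72.78
tool_pos: [556.8, -219.4, 157.8]
tcp_rot: [179.9, 0.0, 82.3]
ft_force: [-0.1, 0.6, -0.9]
finger_gap: 27.0
grip_force: 0.0
```

Request:
apply_moves(rows=[[0,0,0,0,0,0.174],[0,0,0,0,0,0.174],[0,0,0,0,0,0.174],[0,0,0,0,0,0.174],[0,0,0,0,0,0.174]], fingers=45)

```text
time: 73.4
tool_pos: [556.1, -219.0, 156.2]
tcp_rot: [-179.9, 0.0, 32.3]
ft_force: [-0.5, 0.9, 0.1]
finger_gap: 44.7
grip_force: 0.0
```

Request:
apply_moves(rows=[[0,0,0,0,0,0],[0,0,0,0,0,0],[0,0,0,0,0,0],[0,0,0,0,0,0],[0,0,0,0,0,0]])

```text
time: 74.03
tool_pos: [556.5, -219.2, 157.3]
tcp_rot: [180.0, -0.0, 32.6]
ft_force: [-0.3, 0.0, -0.4]
finger_gap: 45.0
grip_force: 0.0
```

Run:
```python
from h import *
d=eyes.snapshot("top")[1]
P=proj("top",d,np.ones(d.shape,bool))
b=P[(abs(P[:,0]-665)<35)&(abs(P[:,1]+214)<35)&(P[:,2]>100)&(P[:,2]<114)]
if len(b): print("bar",cv2.minAreaRect(b[:,:2].astype(np.float32)))
print([(np.round(r["xyz"]),r["confidence"]) for r in models.place_of("drawer_handle","top")])
plan(667,-212.9,32.6)
```

```text
bar ((665.8126831054688, -212.9739990234375), (46.63386535644531, 16.044723510742188), 30.840988159179688)
[(array([ 555., -212.,   54.]), 0.95), (array([ 664., -215.,  102.]), 0.58), (array([529., 549.,   1.]), 0.18)]
at [ 556.5 -219.3  157.4] [180.   -0.   32.6] rz 0.0 d 96.5 54.2
```

Request:
apply_moves(rows=[[32.2,18.1,0,0,0,0],[32.2,18.1,0,0,0,0],[32.2,18.1,0,0,0,0],[0,0,0,0,0,0],[0,0,0,0,0,0]])

```text
time: 74.75
tool_pos: [666.7, -212.9, 156.9]
tcp_rot: [-180.0, 0.0, 32.6]
ft_force: [-0.5, -0.0, 0.1]
finger_gap: 45.4
grip_force: 0.0
```

Request:
apply_moves(rows=[[0,0,25,0,0,0],[0,0,22,0,0,0],[0,0,14,0,0,0],[0,0,6,0,0,0],[0,0,0,0,0,0]])

```text
time: 75.38
tool_pos: [666.9, -212.9, 90.1]
tcp_rot: [-180.0, 0.0, 32.6]
ft_force: [0.5, 0.2, -0.0]
finger_gap: 44.8
grip_force: 0.0
```

Request:
apply_moves(rows=[[0,0,0,0,0,0],[0,0,0,0,0,0],[0,0,0,0,0,0],[0,0,0,0,0,0],[0,0,0,0,0,0]], fingers=0, grip_force=40)

```text
time: 76.0
tool_pos: [667.0, -211.8, 91.7]
tcp_rot: [-179.9, -0.0, 32.6]
ft_force: [-6.1, 5.9, 7.0]
finger_gap: 13.3
grip_force: 40.4
```

Request:
apply_moves(rows=[[0,0,0,0,0,0.12],[0,0,0,0,0,0.15],[0,0,0,0,0,0.14],[0,0,0,0,0,0.08],[0,0,0,0,0,0.034]])

```text
time: 76.62
tool_pos: [667.1, -212.3, 91.7]
tcp_rot: [-180.0, 0.0, 2.5]
ft_force: [-4.8, 3.7, 5.7]
finger_gap: 13.0
grip_force: 40.3
```

Request:
apply_moves(rows=[[0,0,0,0,0,0],[0,0,0,0,0,0],[0,0,0,0,0,0],[0,0,0,0,0,0],[0,0,0,0,0,0]])

```text
time: 77.25
tool_pos: [667.1, -212.3, 91.6]
tcp_rot: [-180.0, 0.0, 2.6]
ft_force: [-5.7, 4.7, 6.1]
finger_gap: 12.9
grip_force: 40.3
```

Release, rise, and check everything.

Request:
apply_moves(rows=[[0,0,0,0,0,0],[0,0,0,0,0,0],[0,0,0,0,0,0],[0,0,0,0,0,0],[0,0,0,0,0,0]], fingers=45)

```text
time: 77.88
tool_pos: [667.1, -213.0, 90.2]
tcp_rot: [180.0, 0.0, 2.6]
ft_force: [-0.5, -0.3, 0.7]
finger_gap: 44.9
grip_force: 0.0
```

Request:
apply_moves(rows=[[0,0,-30,0,0,0],[0,0,-50,0,0,0],[0,0,-50,0,0,0],[0,0,-40,0,0,0],[0,0,0,0,0,0]])

```text
time: 78.5
tool_pos: [669.3, -213.8, 266.3]
tcp_rot: [179.8, -0.5, 2.6]
ft_force: [1.5, 0.3, 0.2]
finger_gap: 45.0
grip_force: 0.0
```

Request:
apply_moves(rows=[[0,0,0,0,0,0],[0,0,0,0,0,0],[0,0,0,0,0,0],[0,0,0,0,0,0],[0,0,0,0,0,0]])

```text
time: 79.12
tool_pos: [667.1, -213.0, 260.0]
tcp_rot: [-180.0, 0.0, 2.6]
ft_force: [0.2, 0.3, 0.5]
finger_gap: 44.9
grip_force: 0.0
```

```bash
python3 walls.py
python3 - <<'E'
from h import *
for t in tins():print(t)
p,d=eyes.snapshot("wrist");cv2.imwrite("pics/w10.png",p[:,:,::-1])
P=proj("wrist",d,np.ones(d.shape,bool))
b=P[(abs(P[:,0]-667)<35)&(abs(P[:,1]+214)<35)&(P[:,2]>100)&(P[:,2]<114)]
print("bar",cv2.minAreaRect(b[:,:2].astype(np.float32)))
E
```

```text
[ 667.05621163 -212.95329739  260.00749914] [0.18904186 0.25122083 0.47347415]
near 10 104 [499. 520. 529.]; 20 34 [503. 505. 529.]; 30 66 [503. 503. 527.]; 40 247 [503. 520. 530.]; 50 38 [502. 503. 504.]; 60 36 [502. 503. 503.]; 70 114 [502. 504. 506.]; 
far 10 277 [621. 631. 640.]; 20 52 [639. 640. 642.]; 30 65 [639. 640. 641.]; 40 66 [639. 640. 641.]; 50 55 [639. 641. 642.]; 60 68 [639. 641. 642.]; 70 138 [640. 642. 645.]; 
right 10 260 [ 65. 126. 134.]; 20 71 [117. 121. 125.]; 30 72 [117. 121. 125.]; 40 101 [115. 118. 124.]; 50 65 [116. 121. 125.]; 60 74 [117. 121. 124.]; 70 133 [115. 118. 124.]; 
left 10 211 [291. 299. 347.]; 20 108 [299. 304. 307.]; 30 107 [299. 304. 307.]; 40 111 [299. 305. 308.]; 50 120 [300. 304. 308.]; 60 109 [300. 304. 308.]; 70 158 [300. 303. 308.]; 
([572.7, 263.2], [59.0, 37.0], 1.7, 39, 0.84)
([530.1, 198.0], [59.0, 37.0], 89.5, 39, 0.84)
([583.4, 188.3], [37.0, 60.0], -88.9, 39, 0.78)
bar ((668.0704956054688, -212.8902130126953), (50.02421951293945, 13.28332805633545), 2.464442253112793)
```

View pics/w10.png

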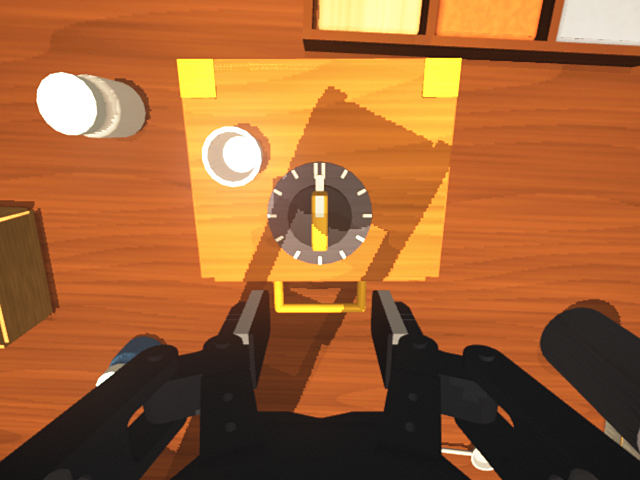

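The pointer (319,185) lies on the double mark (320,170) and the drawer is shut at (320,295). The tins and carton sides measure as they should, so I'm handing in.

```bash
python3 -c "
from bench import job
print(job.hand_in())"
```

```text
the job is handed in; nothing more can be done
None
```

The job is handed in, but the run may count as failed: while I folded the near carton side, the measured wrist force reached about 130 N against the 120 N limit. Apart from that, my last checks show the dial run 10–1–11 and back at 12, all three tins on the carton floor, all four sides upright and the drawer shut.

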